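Take the batter temperature of a muffin under a rack shelf

TASK

Take the infrared thermometer wand out of its dock and check the muffin on the lower tier of the cooling rack: slant the wand in under the upper shelf, with the lens about 7 cm from the batter and pointing at its middle, and hold it still for about two seconds. Then stand the wand back in its dock, lens down, and let go. Do not touch that muffin, knock the rack, or shift the other muffins or the spice jar.

Things in the scene. Friction and masses are not known exactly. Their poses are not given: they have to be found in the camera images.
- ir_wand: Infrared thermometer wand, 170 mm long, 0.12 kg, standing lens down in the dock. Origin: centre of the flat lens end; its z axis runs from the lens up the wand, so it looks along -z. z = 0 to 70 mm: round black barrel 34 mm across, narrowing to 80 mm; z = 80 to 170 mm: flat-sided white handle, 32 mm along x, 26 mm along y (grip across the 26 mm, around z = 140 mm).
- dock: Fixed grey dock: a round cup on a foot 90 mm across, 78 mm high in all. Origin at the centre of its underside. The cup is open upwards, 46 mm wide inside up to z = 60 mm and flaring to about 62 mm at the rim.
- dock_floor (a point): Centre of the cup's inner floor, 12 mm above the worktop, where the lens end of the wand stands.
- rack: Fixed two-tier wire cooling rack, 200 mm deep (x), 360 mm wide (y), 195 mm high. Origin: centre of its footprint on the worktop; front edge, toward the robot, at x = -103 mm. Lower tier: top at z = 16 mm. Upper shelf: z = 189 to 195 mm over the whole footprint. Both are solid to touch. Legs 8 mm thick at the corners (x = +-100, y = +-180 mm); the sides are open between them.
- low_muffin: Muffin in a fluted paper case, 69 mm across, 35 mm high, the only one on the rack's lower tier, its centre 45 to 60 mm behind the upper shelf's front edge. Origin at the centre of its underside, z up. Loose.
- batter (a point): The middle of that muffin's batter, 28 mm above its underside: the point to aim at.
- top_muffin_1: A muffin in a paper case, 69 mm across, 37 mm high, on the right part of the rack's upper shelf; loose, leave alone. Origin at the centre of its underside.
- top_muffin_2: A muffin in a paper case, 69 mm across, 36 mm high, on the left part of the rack's upper shelf; loose, leave alone. Origin at the centre of its underside.
- spice_jar: Spice jar, 45 mm across, 106 mm high, standing on the worktop right of the rack; loose, leave alone. Origin at the centre of its underside.
Not all that is in view belongs to the job. Of the things like the ir_wand, leave any that is turquoise; of the rest the larger one is meant.

How it is judged:
On the way, in this order (a step that is already met when the one before it is completed fails the run):
1. the wand is lifted right out of the dock (z of ir_wand in the frame of dock_floor above 0.08 m), for 0.1 s.
2. the wand looks at the batter's middle (within 18 mm to either side) from 40 to 105 mm, held still (x of batter in the frame of ir_wand between -0.018 and 0.018 m and y of batter in the frame of ir_wand between -0.018 and 0.018 m and z of batter in the frame of ir_wand between -0.105 and -0.04 m and linear speed of ir_wand below 0.03 m/s and angular speed of ir_wand below 0.2 rad/s), for 1.6 s.
At the end, for the whole second after the job is handed in: The wand stands at rest in its dock, lens end on the cup's floor (within 12 mm of its centre and 8 mm in height), leaning less than 0.25 rad, and the three muffins and the spice jar are within 20 mm of where they were (horizontal distance between ir_wand and dock_floor below 0.012 m and z of ir_wand in the frame of dock_floor between -0.006 and 0.008 m and angle between ir_wand's own z axis and vertical below 0.25 rad and linear speed of ir_wand below 0.02 m/s and distance of each of low_muffin, top_muffin_1, top_muffin_2, spice_jar from where it was at the start of the episode below 0.02 m); the robot touches nothing.
It fails at once if the lower muffin is touched by the wand or the robot (contact force between any of ir_wand, the arm, the fingers and low_muffin above 0.5 N).
It fails at once if the rack is knocked with the wand or the robot (over 8 N) (contact force between any of ir_wand, the arm, the fingers and rack above 8 N).
It fails at once if a muffin or the spice jar is shifted more than 20 mm (distance of any of low_muffin, top_muffin_1, top_muffin_2, spice_jar from where it was at the start of the episode above 0.02 m).
It also fails if it takes over 51 s, if anything falls off the work surface, if the arm or the gripper's body presses on something with over 40 N, if the wrist force passes 120 N, or if a joint passes its speed limit or range.

ROBOT

A 6-joint arm with a two-finger parallel gripper is mounted at the origin on a cart in front of the work surface, level with it; the furniture and walls round the work are solid. World frame = base frame: x ahead of the robot, y to its left, z up, the work surface at z = 0. Lengths are in m, angles in rad, forces in N, time in s.
With the tool pointing down it reaches from about 0.325 to 0.85 m from the base axis. Payload 15.5 kg.
Tool frame: the origin (TCP) lies midway between the tips of the shut fingers; the grasp point (between the pads) lies 19 mm behind it (ctrl.grasp_offset is the distance from the TCP to the grasp point, in m); x points along the fingers, y is the direction in which the jaws open and shut, and the axes are right-handed (so a half turn about x gives the same grasp; the last joint's range is limited). The gripper opens to 91 mm and grips with 3 to 60 N. Pads are 32 mm wide; open, the fingers measure 118 mm over their backs; the gripper's body (76 mm by 178 mm) begins 60 mm behind the grasp point.
Start: joints at [1.052, 0.494, 1.345, -0, 1.302, -0.096], TCP at [0.256, 0.57, 0.214] pointing down, gripper open.
Joint ranges: [-2.91, 2.91], [-0.82, 2.16], [0.22, 2.67], [-1.22, 4.37], [0.12, 2.79], [-3.08, 3.08]. Speed limits (rad/s): [1.89, 1.89, 2.57, 3.01, 3.01, 3.01].

INTERFACE

Orientations are given as a unit quaternion [x, y, z, w].
In Python, from rig import sensors, cams, ctrl, spotter gives the robot as it stands.
- The arm moves only by the tool arm_command, never from a script. Its argument "targets" is a list of rows, each an object of numbers: "fingers": the finger opening in m, from 0 to 0.0912; "tx", "ty", "tz": the shift along the tool's x, y, z in m; "ax", "ay", "az": the turn, a rotation vector about the tool's x, y, z in degrees. In form: [{"fingers": .., "tx": .., "ty": .., "tz": .., "ax": .., "ay": .., "az": ..}, ...]. A call has 1 to 20 rows; each row shifts and turns the pose as measured when the row begins, along the tool's axes as they then stand; what a row does not reach is not made up. A row lasts 1/12 s, in which the tool goes at most 41.7 mm and 7.16 degrees, less where a joint would pass 70% of its speed; a pose out of reach is approached as far as the arm can. A call is refused whole if a number of a shift passes 0.0417 or a number of a turn 7.16, either way. A call with a gripper value outside its range is refused whole. The fingers move at their own pace and stop on an object; "force" is the grip in N (left out, the last holds). Time passes only in rows, so rows that do not move let the fingers close. It gives the time, the measured TCP pose, the force and the opening at its end, in the units of the state.
- sensors.get_state(): the state, without advancing time (a new reading comes with each control period).
- cams.read_camera(name): name is "scene" or "top" or "wrist"; returns the picture (420x560x3 uint8, red, green, blue); there is no depth.
- cams.camera_params(name): a dict with "K" (3x3 intrinsics, pixels), "R" (3x3) and "t" (3): a world point X has camera coordinates R X + t. Camera axes: x right, y down, z forward; pixel columns grow to the right and rows downward; lengths in m; the calibration is good to about 2 mm. A picture is of the moment at which its call begins: read the wrist's pose just before it. camera_params takes no time and is no camera call; for the wrist camera it gives the pose at the moment of the call.
- ctrl.job_done(): hands the job in, once; it reports no verdict.
Trained networks look in the newest picture that a camera, given by its name, has taken for a name from the list of things; names that differ only in an ending like _2 or _b are one class to them, and where a whole thing is asked for, a point or a joint stands for the part that bears it (a point fixed in the world has none). Each returns a list of dicts, best first, with "score" (0 to 1); they miss things now and then, are a little off and sometimes report something else, mostly with a low value. They report only what shows in the picture. A call takes as long as a camera call. They do not tell look-alikes from the thing itself.
- spotter.look_for(camera, target): "point" ([x, y, z] in m, in world coordinates, good to about 4 mm: the middle of the surface that is visible of it).
- spotter.regions_of(camera, target): "pixels" (420x560 bool, what is visible of it).
- spotter.tip_of(camera, target): "point" ([x, y, z] in m, in world coordinates, good to about 4 mm: a listed point, or the origin of a listed thing).
The state is a dict: "time_s": time; "q": joint angles; "qd": joint speeds; "tau": joint torques, N m; "position": TCP position; "tcp_rot": TCP orientation; "ft_force": force on the tool from outside, world axes, zero at the start; "ft_torque": the same for the moment, N m; "finger_gap": opening from 0.0 (shut) to 1.0 (fully open).
Only numpy, scipy, OpenCV 4.12 (cv2) and the standard library are available. Lean on these libraries where they do the work, as an engineer would, in place of code of your own. Each camera call takes 0.05 s, during which the arm holds its last target.

## Working session

There is one attempt and no reset: what is moved stays moved. The work goes in short steps, Python scripts to look and compute and a tool call to move; the robot and the scene stay as the last step left them, time stands still between calls to the robot, and variables do not carry over. Pictures are saved under pics/ and viewed, and the job is handed in when it is done.

Besides the shell and the picture viewer there is one more tool, called after "Request:" by a JSON object that holds its "name" and its "arguments", one argument or row to a line. arm_command: Moves the arm, as the interface text tells. Its arguments: {"type":"object","properties":{"targets":{"type":"array"},"force":{"type":"number"}},"required":["targets"]}

```bash
ls; mkdir -p pics; python3 - <<'E'
from rig import sensors,cams,ctrl,spotter
import cv2
s=sensors.get_state();print(s, ctrl.grasp_offset)
for n in ["scene","top","wrist"]:
    p=cams.read_camera(n);cv2.imwrite(f"pics/a_{n}.png",p[:,:,::-1])
    c=cams.camera_params(n);print(n,c)
E
```

```text
pics
{'time_s': 0.0, 'q': array([ 1.05249287e+00,  4.94211981e-01,  1.34614764e+00,  3.49728229e-06,
        1.30245729e+00, -9.55203961e-02]), 'qd': array([-0.00105933, -0.00024998, -0.000729  , -0.00110236, -0.00013255,
       -0.00026751]), 'tau': array([-8.18894652e-03, -8.78832150e+01, -3.81844926e+01,  7.02751195e-02,
        5.31477621e-02, -4.15863440e-05]), 'position': array([0.25625779, 0.56963716, 0.21331475]), 'tcp_rot': array([ 0.14795365,  0.69149821, -0.14877816,  0.6912344 ]), 'ft_force': array([-0.17662197, -0.29112644,  0.47035729]), 'ft_torque': array([-0.00884323, -0.01767571,  0.01218217]), 'finger_gap': 1.0037069042976607} 0.0188
scene {'K': array([[467.9214284 ,   0.        , 277.35249381],
       [  0.        , 467.9214284 , 203.66396898],
       [  0.        ,   0.        ,   1.        ]]), 'R': array([[ 0.63812638, -0.76992111, -0.00402577],
       [-0.37243947, -0.30410075, -0.87681901],
       [ 0.67385723,  0.56102069, -0.48080372]]), 't': array([-0.33705797,  0.3104249 ,  0.80446619])}
top {'K': array([[411.35908168,   0.        , 289.93217704],
       [  0.        , 411.35908168, 209.36262451],
       [  0.        ,   0.        ,   1.        ]]), 'R': array([[-0.04005665, -0.99915565, -0.00913485],
       [-0.91430542,  0.04033952, -0.40301156],
       [ 0.40303977, -0.00779125, -0.9151493 ]]), 't': array([0.00501084, 0.54386232, 1.07823371])}
wrist {'K': array([[337.70052151,   0.        , 275.84303114],
       [  0.        , 337.70052151, 207.62576201],
       [  0.        ,   0.        ,   1.        ]]), 'R': array([[ 0.41106907,  0.91160359, -0.00105661],
       [ 0.88008162, -0.39655218,  0.26115649],
       [ 0.23765219, -0.10828326, -0.9652959 ]]), 't': array([-0.62478252, -0.02961148,  0.39092476])}
```

View pics/a_scene.png

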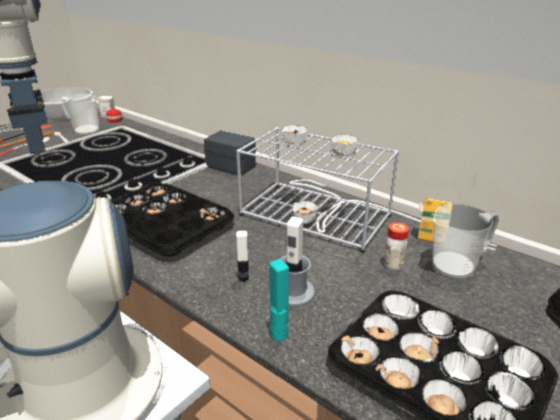

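View pics/a_top.png

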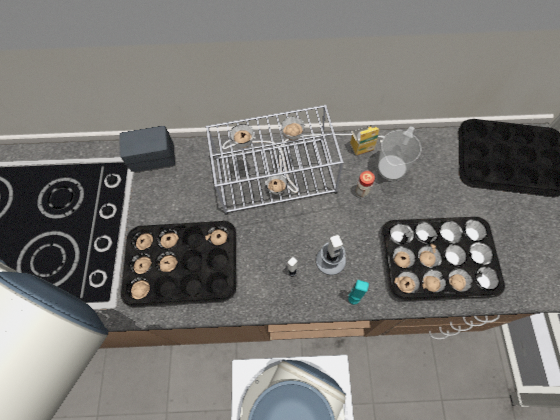

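View pics/a_wrist.png

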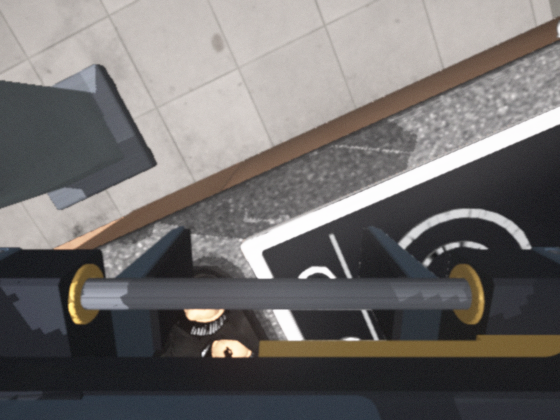

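Three wand look-alikes in the scene picture: the black/white one in the dock (294,250), a smaller black/white one standing free at (242,255), and a turquoise one at (279,300). The larger one, not turquoise, is the one in the dock. The low muffin is at (304,212), the top muffins at (294,135) and (344,145), and the jar at (397,245).

```bash
python3 - <<'E'
from rig import sensors,cams,ctrl,spotter
import cv2,numpy as np
for n in ["scene","top"]:
    p=cams.read_camera(n)
    for t in ["ir_wand","dock","dock_floor","rack","low_muffin","batter","spice_jar"]:
        for f in ("tip_of","look_for"):
            try: r=getattr(spotter,f)(n,t)
            except Exception as e: print(n,t,f,e);continue
            print(n,t,f,[(np.round(d["point"],3).tolist(),round(d["score"],2)) for d in r])
    if n=="scene":
        c=p[190:350,210:340];cv2.imwrite("pics/b_crop.png",cv2.resize(c,None,fx=3.6,fy=3.6,interpolation=cv2.INTER_CUBIC)[:,:,::-1])
    else:
        c=p[95:310,195:385];cv2.imwrite("pics/b_top.png",cv2.resize(c,None,fx=2.7,fy=2.7,interpolation=cv2.INTER_CUBIC)[:,:,::-1])
    rr=spotter.regions_of(n,"ir_wand")
    for d in rr:
        ys,xs=np.nonzero(d["pixels"]);print(n,d["score"],xs.min(),xs.max(),ys.min(),ys.max())
E
```

```text
scene ir_wand tip_of [([0.39, -0.018, -0.0], 0.94), ([0.3, -0.186, -0.002], 0.61)]
scene ir_wand look_for [([0.381, -0.024, 0.073], 0.91), ([0.292, -0.2, 0.096], 0.81), ([0.409, -0.145, 0.136], 0.64), ([0.67, 0.017, 0.039], 0.34)]
scene dock tip_of [([0.423, -0.138, 0.002], 0.77)]
scene dock look_for [([0.411, -0.162, 0.03], 0.87)]
scene dock_floor tip_of [([0.419, -0.133, 0.013], 0.57)]
scene dock_floor look_for [([0.404, -0.158, 0.031], 0.56), ([0.411, -0.145, 0.135], 0.45), ([0.63, -0.262, 0.065], 0.31)]
scene rack tip_of [([0.721, 0.023, -0.001], 0.95)]
scene rack look_for [([0.701, -0.011, 0.11], 0.85), ([0.406, -0.156, 0.029], 0.35)]
scene low_muffin tip_of [([0.67, 0.019, 0.012], 0.76)]
scene low_muffin look_for [([0.667, 0.018, 0.039], 0.64)]
scene batter tip_of [([0.666, 0.024, 0.044], 0.93), ([0.755, -0.036, 0.193], 0.71)]
scene batter look_for [([0.665, 0.021, 0.038], 0.84)]
scene spice_jar tip_of [([0.647, -0.252, -0.004], 0.8)]
scene spice_jar look_for [([0.632, -0.262, 0.064], 0.57)]
scene 0.78 236 249 231 281
scene 0.7 286 302 218 272
scene 0.58 269 289 259 340
top ir_
[... 200 characters left out ...]
ock tip_of [([0.42, -0.137, -0.001], 0.62)]
top dock look_for [([0.404, -0.127, 0.012], 0.8), ([0.406, -0.129, 0.149], 0.51)]
top dock_floor tip_of [([0.423, -0.134, 0.014], 0.65)]
top dock_floor look_for [([0.404, -0.122, 0.012], 0.68)]
top rack tip_of [([0.719, 0.024, 0.001], 0.59)]
top rack look_for [([0.702, 0.029, 0.193], 0.91)]
top low_muffin tip_of [([0.667, 0.023, 0.015], 0.76)]
top low_muffin look_for []
top batter tip_of [([0.67, 0.016, 0.047], 0.52)]
top batter look_for [([0.672, 0.017, 0.042], 0.62)]
top spice_jar tip_of [([0.643, -0.258, 0.002], 0.73)]
top spice_jar look_for [([0.628, -0.254, 0.09], 0.62)]
top 0.71 325 340 236 261
top 0.56 348 367 280 304
top 0.5 287 296 257 276
```

View pics/b_crop.png

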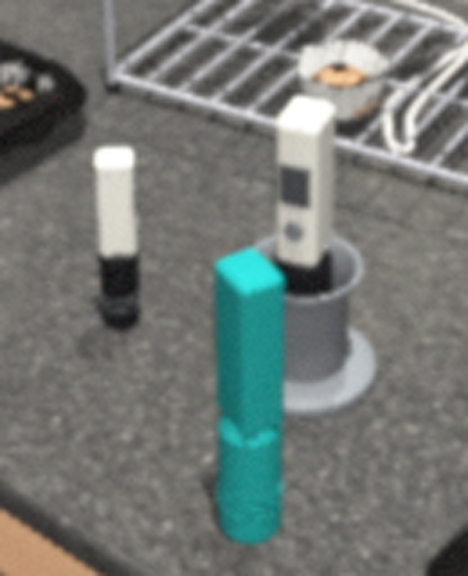

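View pics/b_top.png

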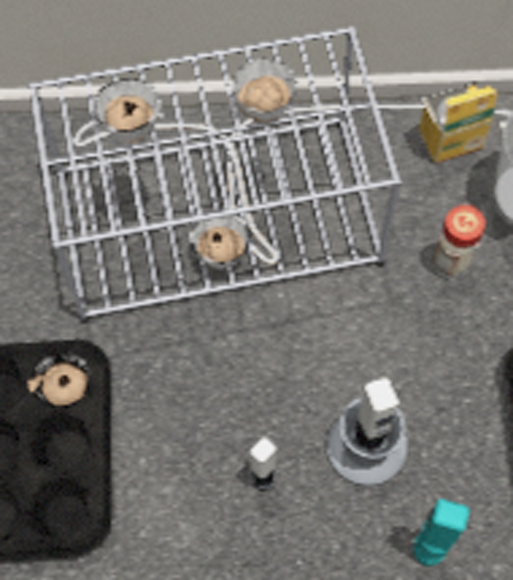

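```bash
cat > h.py <<'E'
import numpy as np,cv2
from scipy.spatial.transform import Rotation as Rn
from rig import sensors,cams,ctrl,spotter
def proj(n,X,c=None):
    c=c or cams.camera_params(n); Y=np.atleast_2d(X)@c["R"].T+c["t"]; u=Y@c["K"].T; return u[:,:2]/u[:,2:]
def onz(n,uv,z):
    c=cams.camera_params(n); d=c["R"].T@np.linalg.inv(c["K"])@np.array([*uv,1.]); o=-c["R"].T@c["t"]
    return o+d*(z-o[2])/d[2]
E
python3 - <<'E'
from h import *
for n in ["scene","top"]:
    c=cams.camera_params(n);print(n,-c["R"].T@c["t"])
# rack corners top view upper shelf z=.195 from crop (scale 2.7, offset 195,95)
for uv in [(32,85),(352,30),(398,182),(56,243)]:
    print("upper",onz("top",(uv[0]/2.7+195,uv[1]/2.7+95),.192).round(3))
for uv in [(83,315),(380,262)]:
    print("lowfront",onz("top",(uv[0]/2.7+195,uv[1]/2.7+95),.012).round(3))
p=cv2.imread("pics/a_scene.png");cv2.imwrite("pics/c1.png",cv2.resize(p[205:275,265:325],None,fx=8,fy=8,interpolation=cv2.INTER_CUBIC))
p=cv2.imread("pics/a_top.png");cv2.imwrite("pics/c2.png",cv2.resize(p[225:285,305:365],None,fx=9,fy=9,interpolation=cv2.INTER_CUBIC))
E
```

```text
scene [-0.21139529 -0.61642979  0.65761988]
top [ 0.06288591 -0.00853175  1.2059734 ]
upper [0.788 0.218 0.192]
upper [ 0.846 -0.138  0.192]
upper [ 0.648 -0.171  0.192]
upper [0.592 0.185 0.192]
lowfront [0.59  0.185 0.012]
lowfront [ 0.643 -0.169  0.012]
```

View pics/c1.png

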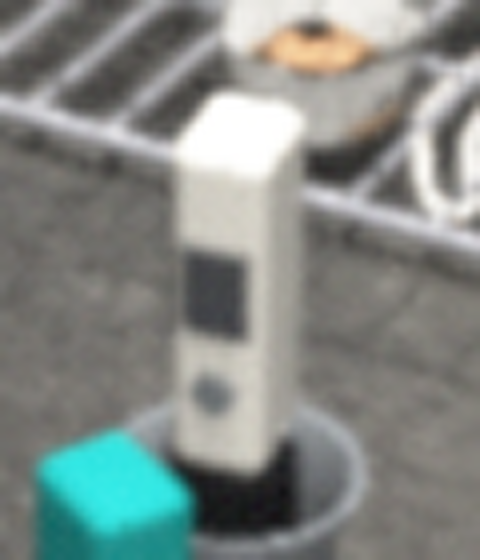

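View pics/c2.png

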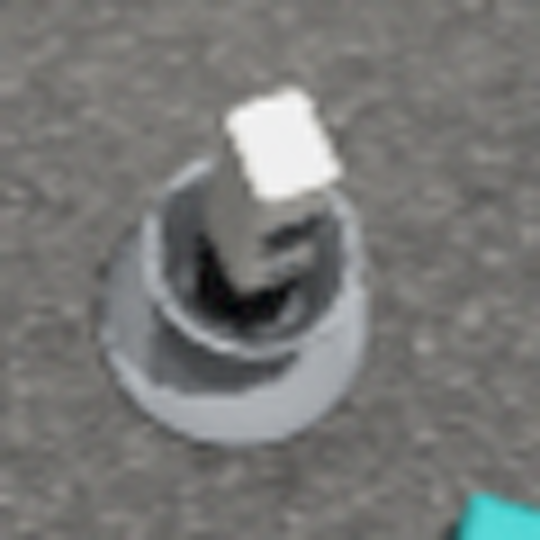

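```bash
python3 - <<'E'
from h import *
P=[onz("top",(a/9+305,b/9+225),.182) for a,b in [(230,125),(292,90),(342,168),(275,200)]]
P=np.array(P)[:,:2];print(P.round(4),P.mean(0))
for i in range(4):
    d=P[(i+1)%4]-P[i];print(np.linalg.norm(d),np.degrees(np.arctan2(d[1],d[0])))
Q=np.array([onz("scene",(a/8+265,b/8+205),.182) for a,b in [(178,148),(212,95),(302,118),(268,175)]])[:,:2]
print(Q,Q.mean(0))
for i in range(4):
    d=Q[(i+1)%4]-Q[i];print(np.linalg.norm(d),np.degrees(np.arctan2(d[1],d[0])))
s=sensors.get_state();print(Rn.from_quat(s["tcp_rot"]).as_matrix().round(3))
E
```

```text
[[ 0.4242 -0.1208]
 [ 0.4343 -0.1398]
 [ 0.4096 -0.1522]
 [ 0.4007 -0.1319]] [ 0.41718917 -0.1361902 ]
0.021553121841769943 -62.12626751766273
0.027669179159805612 -153.28417392859214
0.022170469974080065 113.71618779312121
0.02608016838502765 25.4165220604834
[[ 0.4051571  -0.12815409]
 [ 0.43065973 -0.11873003]
 [ 0.43591739 -0.14303185]
 [ 0.40908565 -0.15290736]] [ 0.42020497 -0.13570583]
0.027188179916687805 20.28093496168201
0.024864059383377785 -77.79228253962063
0.028591404058370365 -159.7936871848745
0.025063080200348035 99.01810300733555
[[ 0.     0.41   0.912]
 [ 0.     0.912 -0.41 ]
 [-1.     0.    -0.   ]]
```

Request:
{"name": "arm_command", "arguments": {
  "targets": [
    {"ax": -6.8,"tx": -0.01},
    {"ax": -6.8,"tx": -0.01},
    {"ax": -6.8,"tx": -0.01},
    {"ax": -6.8,"tx": -0.01},
    {"ax": -6.8,"tx": -0.01},
    {"ax": -6.8,"tx": -0.01},
    {"ax": -6.8,"tx": -0.01}
  ]
}}

```text
$.targets[0]: bad value
```

```bash
cat >> h.py <<'E'
def rel(P,Rt=None):
    s=sensors.get_state();M=Rn.from_quat(s["tcp_rot"])
    print("pos",s["position"].round(4),"t",s["time_s"],"F",s["ft_force"].round(1),"gap",round(s["finger_gap"],3),"q",s["q"].round(2))
    print("shift tool",M.inv().apply(np.array(P)-s["position"]).round(4))
    if Rt is not None: print("turn deg tool",np.degrees((M.inv()*Rn.from_matrix(Rt)).as_rotvec()).round(2))
def Rdown(y):
    c,s=np.cos(y),np.sin(y);X=np.array([0,0,-1.]);Y=np.array([c,s,0]);return np.c_[X,Y,np.cross(X,Y)]
E
python3 -c "
from h import *
rel([.419,-.136,.28],Rdown(np.radians(113.5)))"
```

```text
pos [0.2564 0.57   0.2139] t 1.75 F [-1.   1.  -0.7] gap 1.003 q [ 1.05  0.49  1.35  0.    1.3  -0.1 ]
shift tool [-0.0661 -0.5771  0.4379]
turn deg tool [-47.73   0.    -0.  ]
```

Request:
{"name": "arm_command", "arguments": {
  "targets": [
    {"fingers": 0.09,"tx": -0.01,"ty": 0,"tz": 0,"ax": -6.8,"ay": 0,"az": 0},
    {"fingers": 0.09,"tx": -0.01,"ty": 0,"tz": 0,"ax": -6.8,"ay": 0,"az": 0},
    {"fingers": 0.09,"tx": -0.01,"ty": 0,"tz": 0,"ax": -6.8,"ay": 0,"az": 0},
    {"fingers": 0.09,"tx": -0.01,"ty": 0,"tz": 0,"ax": -6.8,"ay": 0,"az": 0},
    {"fingers": 0.09,"tx": -0.01,"ty": 0,"tz": 0,"ax": -6.8,"ay": 0,"az": 0},
    {"fingers": 0.09,"tx": -0.01,"ty": 0,"tz": 0,"ax": -6.8,"ay": 0,"az": 0},
    {"fingers": 0.09,"tx": -0.01,"ty": 0,"tz": 0,"ax": -6.8,"ay": 0,"az": 0}
  ]
}}

```text
time_s: 2.33
position: [0.2557, 0.5687, 0.2842]
tcp_rot: [-0.156, 0.691, 0.153, 0.689]
ft_force: [-0.3, -0.2, 0.8]
finger_gap: 0.986
```

```bash
python3 -c "
from h import *
rel([.419,-.136,.28],Rdown(np.radians(113.5)))"
```

```text
pos [0.2557 0.5687 0.2842] t 2.3333 F [-0.3 -0.2  0.8] gap 0.986 q [ 1.05  0.44  1.24  0.    1.46 -0.96]
shift tool [ 0.0069 -0.7071 -0.1524]
turn deg tool [ 1.71 -0.24  0.17]
```

Request:
{"name": "arm_command", "arguments": {
  "targets": [
    {"fingers": 0.09,"tx": 0,"ty": -0.037,"tz": -0.008,"ax": 0,"ay": 0,"az": 0},
    {"fingers": 0.09,"tx": 0,"ty": -0.037,"tz": -0.008,"ax": 0,"ay": 0,"az": 0},
    {"fingers": 0.09,"tx": 0,"ty": -0.037,"tz": -0.008,"ax": 0,"ay": 0,"az": 0},
    {"fingers": 0.09,"tx": 0,"ty": -0.037,"tz": -0.008,"ax": 0,"ay": 0,"az": 0},
    {"fingers": 0.09,"tx": 0,"ty": -0.037,"tz": -0.008,"ax": 0,"ay": 0,"az": 0},
    {"fingers": 0.09,"tx": 0,"ty": -0.037,"tz": -0.008,"ax": 0,"ay": 0,"az": 0},
    {"fingers": 0.09,"tx": 0,"ty": -0.037,"tz": -0.008,"ax": 0,"ay": 0,"az": 0},
    {"fingers": 0.09,"tx": 0,"ty": -0.037,"tz": -0.008,"ax": 0,"ay": 0,"az": 0},
    {"fingers": 0.09,"tx": 0,"ty": -0.037,"tz": -0.008,"ax": 0,"ay": 0,"az": 0},
    {"fingers": 0.09,"tx": 0,"ty": -0.037,"tz": -0.008,"ax": 0,"ay": 0,"az": 0},
    {"fingers": 0.09,"tx": 0,"ty": -0.037,"tz": -0.008,"ax": 0,"ay": 0,"az": 0},
    {"fingers": 0.09,"tx": 0,"ty": -0.037,"tz": -0.008,"ax": 0,"ay": 0,"az": 0},
    {"fingers": 0.09,"tx": 0,"ty": -0.037,"tz": -0.008,"ax": 0,"ay": 0,"az": 0},
    {"fingers": 0.09,"tx": 0,"ty": -0.037,"tz": -0.008,"ax": 0,"ay": 0,"az": 0},
    {"fingers": 0.09,"tx": 0,"ty": -0.037,"tz": -0.008,"ax": 0,"ay": 0,"az": 0},
    {"fingers": 0.09,"tx": 0,"ty": -0.037,"tz": -0.008,"ax": 0,"ay": 0,"az": 0},
    {"fingers": 0.09,"tx": 0,"ty": -0.037,"tz": -0.008,"ax": 0,"ay": 0,"az": 0},
    {"fingers": 0.09,"tx": 0,"ty": -0.037,"tz": -0.008,"ax": 0,"ay": 0,"az": 0}
  ]
}}

```text
time_s: 3.83
position: [0.4195, -0.1159, 0.288]
tcp_rot: [-0.161, 0.685, 0.162, 0.692]
ft_force: [1.5, 0.4, 0.5]
finger_gap: 0.986
```

```bash
python3 -c "
from h import *
rel([.419,-.136,.28],Rdown(np.radians(113.5)))"
```

```text
pos [ 0.4195 -0.1159  0.288 ] t 3.8333 F [1.5 0.4 0.5] gap 0.986 q [-0.41  0.14  1.67  0.01  1.32 -2.45]
shift tool [ 0.0079 -0.0178 -0.0095]
turn deg tool [2.91 0.56 0.1 ]
```

Request:
{"name": "arm_command", "arguments": {
  "targets": [
    {"fingers": 0.09,"tx": 0.004,"ty": -0.008,"tz": -0.004,"ax": 2.5,"ay": 0.5,"az": 0},
    {"fingers": 0.09,"tx": 0,"ty": 0,"tz": 0,"ax": 0,"ay": 0,"az": 0}
  ]
}}

```text
time_s: 4.0
position: [0.421, -0.132, 0.284]
tcp_rot: [-0.145, 0.691, 0.143, 0.693]
ft_force: [-0.5, 0.4, -0.4]
finger_gap: 0.987
```

```bash
python3 -c "
from h import *
rel([.419,-.136,.28],Rdown(np.radians(113.5)))
cv2.imwrite('pics/d.png',cams.read_camera('wrist')[:,:,::-1])
s=sensors.get_state();print(s['q'],s['position'])
"
```

```text
pos [ 0.421 -0.132  0.284] t 4.0 F [-0.5  0.4 -0.4] gap 0.987 q [-0.44  0.16  1.67 -0.    1.32 -2.42]
shift tool [ 0.0041 -0.0029 -0.0034]
turn deg tool [0.   0.09 0.25]
[-4.36391822e-01  1.54847122e-01  1.66561694e+00 -1.48962320e-03
  1.31625993e+00 -2.42018371e+00] [ 0.42112295 -0.1312012   0.28437912]
```

View pics/d.png

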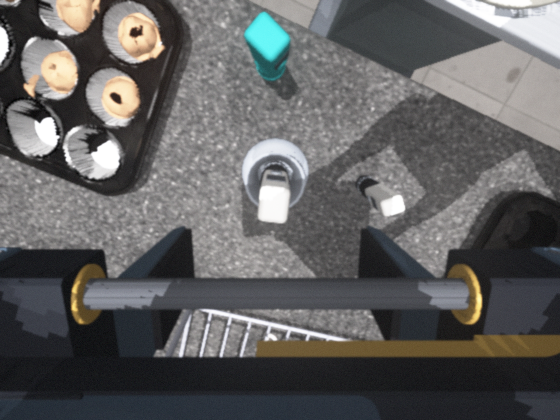

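The wrist picture shows the wand's white top at about (274,203) in the dock, with the turquoise one at (268,45) and the small one at (380,200). I zoom in to fix position and yaw.

```bash
python3 -c "
from h import *
p=cv2.imread('pics/d.png');cv2.imwrite('pics/d2.png',cv2.resize(p[130:230,225:325],None,fx=6,fy=6,interpolation=cv2.INTER_CUBIC))"
```

```text
(no output)
```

View pics/d2.png

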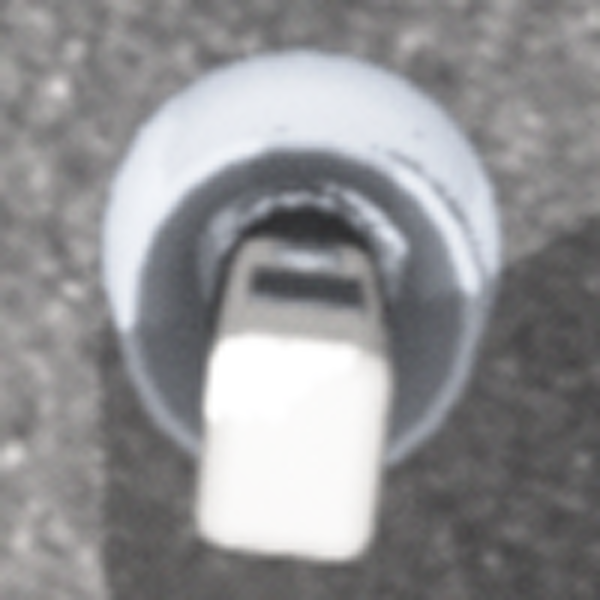

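```bash
python3 -c "
from h import *
P=np.array([onz('wrist',(a/6+225,b/6+130),.182) for a,b in [(212,335),(390,350),(372,560),(198,548)]])[:,:2]
print(P,P.mean(0))
for i in range(4):
    d=P[(i+1)%4]-P[i];print(np.linalg.norm(d),np.degrees(np.arctan2(d[1],d[0])))
# dock foot ellipse
print(onz('wrist',(302/6+225,250/6+130),.005))
rel([.42,-.136,.14])
"
```

```text
[[ 0.41071926 -0.1505752 ]
 [ 0.40281213 -0.12732428]
 [ 0.43149194 -0.11718695]
 [ 0.43976145 -0.14043004]] [ 0.42119619 -0.13387911]
0.02455866845323835 108.78205678871427
0.03041869438182256 19.466755870470067
0.024670345449507382 -70.4152821357797
0.03076317052911259 -160.74440935503725
[ 0.42164211 -0.13349421  0.005     ]
pos [ 0.4211 -0.1312  0.2844] t 4.05 F [-0.2 -0.   0.9] gap 0.985 q [-0.44  0.15  1.67 -0.    1.32 -2.42]
shift tool [ 0.1444 -0.0033 -0.0033]
```

Request:
{"name": "arm_command", "arguments": {
  "targets": [
    {"fingers": 0.09,"tx": 0,"ty": -0.002,"tz": -0.001,"ax": 4.0,"ay": 0,"az": 0},
    {"fingers": 0.09,"tx": 0,"ty": 0,"tz": 0,"ax": 0,"ay": 0,"az": 0}
  ]
}}

```text
time_s: 4.22
position: [0.4207, -0.132, 0.2846]
tcp_rot: [-0.122, 0.695, 0.12, 0.698]
ft_force: [-0.8, -0.5, -0.2]
finger_gap: 0.986
```

```bash
python3 -c "
from h import *
rel([.4212,-.134,.133],Rdown(np.radians(109.3)))
"
```

```text
pos [ 0.4207 -0.132   0.2846] t 4.2167 F [-0.8 -0.5 -0.2] gap 0.986 q [-0.44  0.15  1.67 -0.    1.32 -2.35]
shift tool [ 0.1516 -0.0015 -0.0007]
turn deg tool [0.42 0.17 0.21]
```

Request:
{"name": "arm_command", "arguments": {
  "targets": [
    {"fingers": 0.09,"tx": 0.025,"ty": -0.001,"tz": 0,"ax": 0,"ay": 0,"az": 0},
    {"fingers": 0.09,"tx": 0.025,"ty": 0,"tz": 0,"ax": 0,"ay": 0,"az": 0},
    {"fingers": 0.09,"tx": 0.025,"ty": 0,"tz": 0,"ax": 0,"ay": 0,"az": 0},
    {"fingers": 0.09,"tx": 0.025,"ty": 0,"tz": 0,"ax": 0,"ay": 0,"az": 0},
    {"fingers": 0.09,"tx": 0.025,"ty": 0,"tz": 0,"ax": 0,"ay": 0,"az": 0},
    {"fingers": 0.09,"tx": 0.02,"ty": 0,"tz": 0,"ax": 0,"ay": 0,"az": 0},
    {"fingers": 0.09,"tx": 0,"ty": 0,"tz": 0,"ax": 0,"ay": 0,"az": 0}
  ]
}}

```text
time_s: 4.8
position: [0.4236, -0.1246, 0.1385]
tcp_rot: [-0.134, 0.69, 0.13, 0.699]
ft_force: [-1.8, 0.1, 0.1]
finger_gap: 0.99
```

```bash
python3 -c "
from h import *
rel([.4212,-.134,.133],Rdown(np.radians(109.3)))
cv2.imwrite('pics/e.png',cams.read_camera('scene')[:,:,::-1])
"
```

```text
pos [ 0.4236 -0.1246  0.1385] t 4.8 F [-1.8  0.1  0.1] gap 0.99 q [-0.42  0.34  1.89  0.    0.9  -2.37]
shift tool [ 0.0055 -0.0078 -0.0058]
turn deg tool [2.21 0.65 0.49]
```

View pics/e.png

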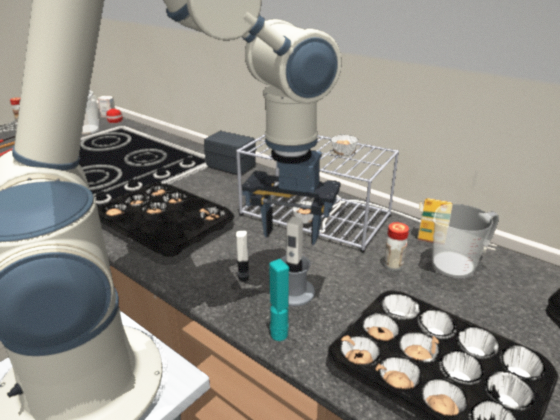

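Fingers straddle the wand at (295,240); a drift of about 9 mm sideways needs correcting before closing.

Request:
{"name": "arm_command", "arguments": {
  "targets": [
    {"fingers": 0.09,"tx": 0.003,"ty": -0.008,"tz": -0.006,"ax": 2.2,"ay": 0.6,"az": 0.5},
    {"fingers": 0.09,"tx": 0,"ty": 0,"tz": 0,"ax": 0,"ay": 0,"az": 0}
  ]
}}

```text
time_s: 5.02
position: [0.4221, -0.134, 0.1389]
tcp_rot: [-0.119, 0.696, 0.119, 0.698]
ft_force: [0.3, 0.3, -0.1]
finger_gap: 0.987
```

```bash
python3 -c "
from h import *
rel([.4212,-.134,.133],Rdown(np.radians(109.3)))
"
```

```text
pos [ 0.4221 -0.134   0.1389] t 5.0167 F [ 0.3  0.3 -0.1] gap 0.987 q [-0.44  0.35  1.87  0.    0.92 -2.35]
shift tool [ 0.0059  0.0003 -0.0009]
turn deg tool [0.1  0.12 0.05]
```

Well centred. Down the last 5 mm and grip.

Request:
{"name": "arm_command", "arguments": {
  "targets": [
    {"fingers": 0.09,"tx": 0.005,"ty": 0,"tz": -0.001,"ax": 0,"ay": 0,"az": 0},
    {"fingers": 0.02,"tx": 0,"ty": 0,"tz": 0,"ax": 0,"ay": 0,"az": 0},
    {"fingers": 0.02,"tx": 0,"ty": 0,"tz": 0,"ax": 0,"ay": 0,"az": 0},
    {"fingers": 0.015,"tx": 0,"ty": 0,"tz": 0,"ax": 0,"ay": 0,"az": 0},
    {"fingers": 0.015,"tx": 0,"ty": 0,"tz": 0,"ax": 0,"ay": 0,"az": 0},
    {"fingers": 0.015,"tx": 0,"ty": 0,"tz": 0,"ax": 0,"ay": 0,"az": 0},
    {"fingers": 0.015,"tx": 0,"ty": 0,"tz": 0,"ax": 0,"ay": 0,"az": 0},
    {"fingers": 0.015,"tx": 0,"ty": 0,"tz": 0,"ax": 0,"ay": 0,"az": 0},
    {"fingers": 0.015,"tx": 0,"ty": 0,"tz": 0,"ax": 0,"ay": 0,"az": 0},
    {"fingers": 0.015,"tx": 0,"ty": 0,"tz": 0,"ax": 0,"ay": 0,"az": 0}
  ],
  "force": 30
}}

```text
time_s: 5.85
position: [0.4232, -0.1356, 0.1374]
tcp_rot: [-0.121, 0.694, 0.118, 0.7]
ft_force: [0.3, 0.0, -0.7]
finger_gap: 0.361
```

```bash
python3 -c "
from h import *
rel([.4212,-.134,.26],Rdown(np.radians(109.3)))
"
```

```text
pos [ 0.4232 -0.1356  0.1374] t 5.85 F [ 0.3  0.  -0.7] gap 0.361 q [-0.45  0.35  1.88  0.    0.91 -2.36]
shift tool [-0.1226  0.0015 -0.0005]
turn deg tool [0.1  0.41 0.32]
```

Request:
{"name": "arm_command", "arguments": {
  "targets": [
    {"fingers": 0.015,"tx": 0,"ty": 0,"tz": 0,"ax": 0,"ay": 0,"az": 0},
    {"fingers": 0.015,"tx": 0,"ty": 0,"tz": 0,"ax": 0,"ay": 0,"az": 0},
    {"fingers": 0.015,"tx": 0,"ty": 0,"tz": 0,"ax": 0,"ay": 0,"az": 0},
    {"fingers": 0.015,"tx": 0,"ty": 0,"tz": 0,"ax": 0,"ay": 0,"az": 0}
  ]
}}

```text
time_s: 6.18
position: [0.4232, -0.1355, 0.1374]
tcp_rot: [-0.121, 0.694, 0.118, 0.7]
ft_force: [0.6, -0.6, 1.2]
finger_gap: 0.283
```

```bash
python3 -c "
from h import *
rel([.4212,-.134,.26],Rdown(np.radians(109.3)))
"
```

```text
pos [ 0.4232 -0.1355  0.1374] t 6.1833 F [ 0.6 -0.6  1.2] gap 0.283 q [-0.45  0.35  1.88  0.    0.91 -2.36]
shift tool [-0.1226  0.0014 -0.0005]
turn deg tool [0.1  0.4  0.31]
```

Opening 25.8 mm matches the 26 mm side. Lift.

Request:
{"name": "arm_command", "arguments": {
  "targets": [
    {"fingers": 0.015,"tx": 0,"ty": 0,"tz": 0,"ax": 0,"ay": 0,"az": 0},
    {"fingers": 0.015,"tx": 0,"ty": 0,"tz": 0,"ax": 0,"ay": 0,"az": 0},
    {"fingers": 0.015,"tx": -0.01,"ty": 0,"tz": 0,"ax": 0,"ay": 0,"az": 0},
    {"fingers": 0.015,"tx": -0.015,"ty": 0,"tz": 0,"ax": 0,"ay": 0,"az": 0},
    {"fingers": 0.015,"tx": -0.02,"ty": 0,"tz": 0,"ax": 0,"ay": 0,"az": 0},
    {"fingers": 0.015,"tx": -0.02,"ty": 0,"tz": 0,"ax": 0,"ay": 0,"az": 0},
    {"fingers": 0.015,"tx": -0.02,"ty": 0,"tz": 0,"ax": 0,"ay": 0,"az": 0},
    {"fingers": 0.015,"tx": -0.02,"ty": 0,"tz": 0,"ax": 0,"ay": 0,"az": 0},
    {"fingers": 0.015,"tx": -0.02,"ty": 0,"tz": 0,"ax": 0,"ay": 0,"az": 0},
    {"fingers": 0.015,"tx": -0.02,"ty": 0,"tz": 0,"ax": 0,"ay": 0,"az": 0},
    {"fingers": 0.015,"tx": -0.015,"ty": 0,"tz": 0,"ax": 0,"ay": 0,"az": 0},
    {"fingers": 0.015,"tx": 0,"ty": 0,"tz": 0,"ax": 0,"ay": 0,"az": 0}
  ],
  "force": 40
}}

```text
time_s: 7.18
position: [0.4195, -0.134, 0.303]
tcp_rot: [-0.119, 0.696, 0.119, 0.698]
ft_force: [-0.3, -0.3, -0.1]
finger_gap: 0.284
```

```bash
python3 -c "
from h import *
rel([.4212,-.134,.3],Rdown(np.radians(109.3)))
cv2.imwrite('pics/f.png',cams.read_camera('scene')[100:340,150:450,::-1])
"
```

```text
pos [ 0.4195 -0.134   0.303 ] t 7.1833 F [-0.3 -0.3 -0.1] gap 0.284 q [-0.45  0.14  1.63  0.    1.37 -2.36]
shift tool [ 0.003  -0.0005  0.0016]
turn deg tool [0.1  0.11 0.03]
```

View pics/f.png

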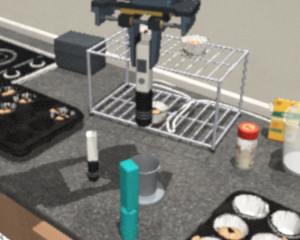

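```bash
cat >> h.py <<'E'
def Rs(al=np.radians(5),th=np.radians(45)):
    h=np.array([np.cos(al),np.sin(al),0]);X=h*np.cos(th)-np.array([0,0,np.sin(th)]);Y=np.array([-h[1],h[0],0]);return np.c_[X,Y,np.cross(X,Y)]
B=np.array([.668,.020,.044]); L=.1254
def tcp_for(d): return B-(d+L)*Rs()[:,0]
E
python3 -c "
from h import *
print(tcp_for(.17),tcp_for(.07))
rel([.46,.002,.30],Rs())
"
```

```text
[0.45991551 0.00179497 0.25287934] [0.53035711 0.00795781 0.18216867]
pos [ 0.4191 -0.1338  0.3016] t 7.2333 F [-0.3 -0.4 -1.4] gap 0.285 q [-0.45  0.14  1.64  0.    1.37 -2.36]
shift tool [0.0018 0.1145 0.0837]
turn deg tool [ 13.64 -44.69  -5.68]
```

Request:
{"name": "arm_command", "arguments": {
  "targets": [
    {"fingers": 0.015,"tx": 0,"ty": 0.016,"tz": 0.012,"ax": 0,"ay": 0,"az": 0},
    {"fingers": 0.015,"tx": 0,"ty": 0.016,"tz": 0.012,"ax": 0,"ay": 0,"az": 0},
    {"fingers": 0.015,"tx": 0,"ty": 0.016,"tz": 0.012,"ax": 0,"ay": 0,"az": 0},
    {"fingers": 0.015,"tx": 0,"ty": 0.016,"tz": 0.012,"ax": 0,"ay": 0,"az": 0},
    {"fingers": 0.015,"tx": 0,"ty": 0.016,"tz": 0.012,"ax": 0,"ay": 0,"az": 0},
    {"fingers": 0.015,"tx": 0,"ty": 0.016,"tz": 0.012,"ax": 0,"ay": 0,"az": 0},
    {"fingers": 0.015,"tx": 0,"ty": 0.016,"tz": 0.012,"ax": 0,"ay": 0,"az": 0},
    {"fingers": 0.015,"tx": 0,"ty": 0,"tz": 0,"ax": 0,"ay": 0,"az": 0},
    {"fingers": 0.015,"tx": 0,"ty": 0,"tz": 0,"ax": 1.5,"ay": -5.0,"az": -0.6},
    {"fingers": 0.015,"tx": 0,"ty": 0,"tz": 0,"ax": 1.5,"ay": -5.0,"az": -0.6},
    {"fingers": 0.015,"tx": 0,"ty": 0,"tz": 0,"ax": 1.5,"ay": -5.0,"az": -0.6},
    {"fingers": 0.015,"tx": 0,"ty": 0,"tz": 0,"ax": 1.5,"ay": -5.0,"az": -0.6},
    {"fingers": 0.015,"tx": 0,"ty": 0,"tz": 0,"ax": 1.5,"ay": -5.0,"az": -0.6},
    {"fingers": 0.015,"tx": 0,"ty": 0,"tz": 0,"ax": 1.5,"ay": -5.0,"az": -0.6},
    {"fingers": 0.015,"tx": 0,"ty": 0,"tz": 0,"ax": 1.5,"ay": -5.0,"az": -0.6},
    {"fingers": 0.015,"tx": 0,"ty": 0,"tz": 0,"ax": 1.5,"ay": -5.0,"az": -0.6},
    {"fingers": 0.015,"tx": 0,"ty": 0,"tz": 0,"ax": 0,"ay": 0,"az": 0}
  ]
}}

```text
time_s: 8.65
position: [0.4529, 0.005, 0.2811]
tcp_rot: [-0.023, 0.425, 0.047, 0.904]
ft_force: [-0.6, -0.2, -2.0]
finger_gap: 0.284
```

```bash
python3 -c "
from h import *
rel(tcp_for(.17),Rs())
cv2.imwrite('pics/g.png',cams.read_camera('scene')[:,:,::-1])
"
```

```text
pos [0.4529 0.005  0.2811] t 8.65 F [-0.6 -0.2 -2. ] gap 0.284 q [-0.34 -0.08  2.19  0.64  0.47 -2.51]
shift tool [ 0.026  -0.0038 -0.0129]
turn deg tool [ 0.82 -5.38 -0.57]
```

View pics/g.png

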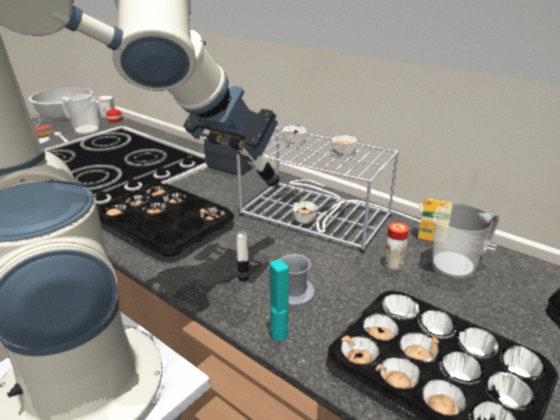

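```bash
sed -i 's/np.radians(45)/np.radians(50)/' h.py; python3 -c "
from h import *
rel(tcp_for(.17),Rs())
"
```

```text
pos [0.4534 0.0045 0.2814] t 8.7 F [-1.6 -0.  -1.9] gap 0.284 q [-0.34 -0.08  2.18  0.63  0.48 -2.5 ]
shift tool [ 0.0246 -0.0037  0.0124]
turn deg tool [ 0.93 -0.62 -0.53]
```

Request:
{"name": "arm_command", "arguments": {
  "targets": [
    {"fingers": 0.015,"tx": 0.006,"ty": -0.002,"tz": 0.006,"ax": 0.5,"ay": -0.3,"az": -0.3},
    {"fingers": 0.015,"tx": 0.006,"ty": -0.002,"tz": 0.006,"ax": 0.4,"ay": -0.3,"az": -0.2},
    {"fingers": 0.015,"tx": 0.006,"ty": 0,"tz": 0,"ax": 0,"ay": 0,"az": 0},
    {"fingers": 0.015,"tx": 0,"ty": 0,"tz": 0,"ax": 0,"ay": 0,"az": 0}
  ]
}}

```text
time_s: 9.03
position: [0.4789, 0.0013, 0.2748]
tcp_rot: [-0.02, 0.425, 0.04, 0.904]
ft_force: [-0.2, 0.3, -2.5]
finger_gap: 0.283
```

```bash
python3 -c "
from h import *
rel(tcp_for(.07),Rs())
for n in ['scene','top']:
    p=cams.read_camera(n)
    for t in ['ir_wand','batter','low_muffin']: print(n,t,[(d['point'],round(d['score'],2)) for d in spotter.tip_of(n,t)])
    cv2.imwrite('pics/i_%s.png'%n,cv2.resize(p[100:250,200:400,::-1],None,fx=3,fy=3))
s=sensors.get_state();M=Rn.from_quat(s['tcp_rot']).as_matrix();l=s['position']+L*M[:,0];print('lens pred',l, proj('scene',l),proj('top',l))
v=(B-l);print('batter in tool axes about lens',M.T@v)
"
```

```text
pos [0.4789 0.0013 0.2748] t 9.0333 F [-0.2  0.3 -2.5] gap 0.283 q [-0.31 -0.02  2.16  0.64  0.42 -2.48]
shift tool [ 0.1036  0.0022 -0.0022]
turn deg tool [ 0.15 -0.31  0.04]
scene ir_wand [([0.3862, -0.0177, 0.0017], 0.78), ([0.3007, -0.1861, -0.0011], 0.72), ([0.5563, 0.0041, 0.1778], 0.67)]
scene batter [([0.4198, -0.1386, 0.0018], 0.67), ([0.6665, 0.0224, 0.0425], 0.57)]
scene low_muffin [([0.6714, 0.0194, 0.0139], 0.69), ([0.6435, -0.2518, -0.0021], 0.34)]
top ir_wand [([0.5508, 0.0118, 0.1745], 0.56), ([0.298, -0.1914, -0.0035], 0.55), ([0.7312, 0.11, 0.1901], 0.55)]
top batter [([0.6693, 0.0181, 0.0447], 0.6)]
top low_muffin [([0.6664, 0.0216, 0.0167], 0.78)]
lens pred [0.55710694 0.00809214 0.17917479] [[282.24999638 179.53722871]] [[280.16887356 195.85699107]]
batter in tool axes about lens [ 0.17522748  0.00245671 -0.00076761]
```

View pics/i_scene.png

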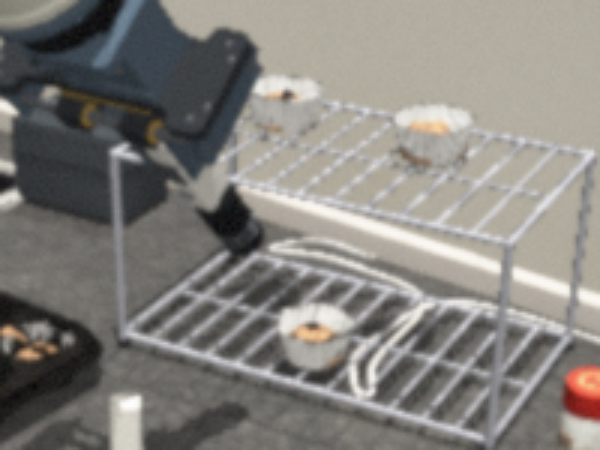

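View pics/i_top.png

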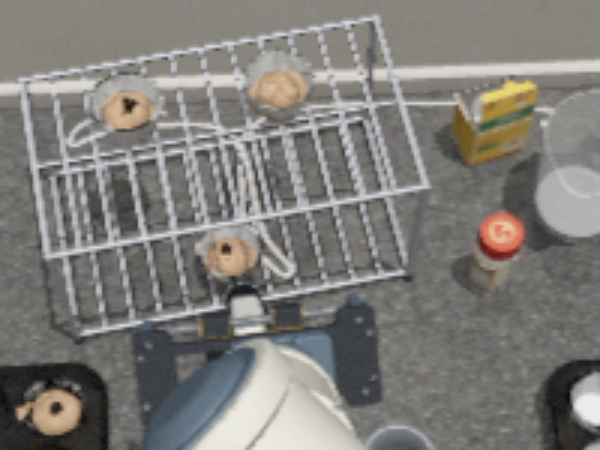

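Lens at scene (282,180), as predicted. Tip position agrees. Slide in along the wand axis.

Request:
{"name": "arm_command", "arguments": {
  "targets": [
    {"fingers": 0.015,"tx": 0.012,"ty": 0.001,"tz": 0,"ax": 0,"ay": 0,"az": 0},
    {"fingers": 0.015,"tx": 0.012,"ty": 0.001,"tz": 0,"ax": 0,"ay": 0,"az": 0},
    {"fingers": 0.015,"tx": 0.012,"ty": 0,"tz": 0,"ax": 0,"ay": 0,"az": 0},
    {"fingers": 0.015,"tx": 0.012,"ty": 0,"tz": 0,"ax": 0,"ay": 0,"az": 0},
    {"fingers": 0.015,"tx": 0,"ty": 0,"tz": 0,"ax": 0,"ay": 0,"az": 0}
  ]
}}

```text
time_s: 9.85
position: [0.5088, 0.0052, 0.2393]
tcp_rot: [-0.02, 0.422, 0.038, 0.905]
ft_force: [-0.0, 0.5, -1.4]
finger_gap: 0.283
```

```bash
python3 -c "
from h import *
rel(tcp_for(.07),Rs())
"
```

```text
pos [0.5088 0.0052 0.2393] t 9.85 F [-0.   0.5 -1.4] gap 0.283 q [-0.26  0.11  2.18  0.86  0.29 -2.68]
shift tool [ 0.057   0.0012 -0.003 ]
turn deg tool [ 0.11 -0.02  0.25]
```

Joint 5 is nearing its lower limit (0.29 against 0.12) and joint 6 its end. I fit a quick kinematic model to the logged samples and choose an orientation with more room.

```bash
cat > kin.py <<'E'
from h import *
S=[ ([.25626,.56964,.21331],[0.14795,0.6915,-.14878,.69123],[1.0525,.4942,1.34615,0,1.3025,-.0955]),
([.2557,.5687,.2842],[-.156,.691,.153,.689],[1.05,.44,1.24,0,1.46,-.96]),
([.4211,-.1312,.2844],[-.145,.691,.143,.693],[-.4364,.1548,1.6656,-.0015,1.3163,-2.4202]),
([.4236,-.1246,.1385],[-.134,.69,.13,.699],[-.42,.34,1.89,0,.9,-2.37]),
([.4232,-.1355,.1374],[-.121,.694,.118,.7],[-.45,.35,1.88,0,.91,-2.36]),
([.4529,.005,.2811],[-.023,.425,.047,.904],[-.34,-.08,2.19,.64,.47,-2.51]),
([.4789,.0013,.2748],[-.02,.425,.04,.904],[-.31,-.02,2.16,.64,.42,-2.48])]
s=sensors.get_state();S.append((s["position"],s["tcp_rot"],s["q"]))
A=[];b=[]
for p,r,q in S:
    c1,s1=np.cos(q[0]),np.sin(q[0]);f=q[1]+q[2];er=np.array([c1,s1,0]);el=np.array([-s1,c1,0]);ez=np.array([0,0,1.])
    X=Rn.from_quat(r).as_matrix()[:,0]
    A.append(np.c_[er,ez,np.sin(q[1])*er+np.cos(q[1])*ez,np.sin(f)*er+np.cos(f)*ez,np.cos(f)*er-np.sin(f)*ez,X,el]);b.append(p)
A=np.vstack(A);b=np.hstack(b)
k,_,rk,sv=np.linalg.lstsq(A,b,rcond=None)
def fk(q):
    c1,s1=np.cos(q[0]),np.sin(q[0]);f=q[1]+q[2];er=np.array([c1,s1,0]);el=np.array([-s1,c1,0]);ez=np.array([0,0,1.])
    # forearm frame: x along forearm
    F=np.c_[np.sin(f)*er+np.cos(f)*ez, el, np.cross(np.sin(f)*er+np.cos(f)*ez,el)]
    R=F@Rn.from_euler("XYX",[q[3]*SG[0],q[4]*SG[1],q[5]*SG[2]]).as_matrix()@Rn.from_euler("x",OFF).as_matrix()
    p=k[0]*er+k[1]*ez+k[2]*(np.sin(q[1])*er+np.cos(q[1])*ez)+k[3]*F[:,0]+k[4]*(np.cos(f)*er-np.sin(f)*ez)+k[6]*el+k[5]*R[:,0]
    return p,R
import itertools
best=None
for sg in itertools.product([1,-1],[1,-1],[1,-1]):
  for off in (0,np.pi/2,np.pi,-np.pi/2):
    SG=sg;OFF=off
    e=sum((Rn.from_matrix(fk(q)[1]).inv()*Rn.from_quat(r)).magnitude() for p,r,q in S)/len(S)
    if best is None or e<best[0]: best=(e,sg,off)
_,SG,OFF=best
def ik(P,R,q0):
    from scipy.optimize import least_squares
    def f(q):
        p,M=fk(q);return np.r_[(p-P)*5,(Rn.from_matrix(M).inv()*Rn.from_matrix(R)).as_rotvec()]
    o=least_squares(f,q0);return o.x,np.abs(o.fun).max()
E
python3 -c "
from kin import *
print(k.round(3),rk,sv.round(2),'res mm',np.abs(A@k-b).max()*1e3,best)
q0=S[-1][2]
for al in (5,10,15,20):
  for th in (50,55):
    for roll in (0,20,40,60):
      R=Rs(np.radians(al),np.radians(th))@Rn.from_euler('x',roll,degrees=True).as_matrix()
      P=B-(.08+L)*R[:,0]
      q,e=ik(P,R,q0);print(al,th,roll,q.round(2),round(e,4))
"
```

```text
[0.003 0.253 0.595 0.381 0.116 0.35  0.06 ] 7 [5.48 4.07 2.84 0.97 0.52 0.32 0.25] res mm 2.3004833514668337 (0.004138520513236236, (1, 1, 1), 1.5707963267948966)
5 50 0 [-0.23  0.23  2.18  1.32  0.21 -3.14] 0.0
5 50 20 [-0.23  0.23  2.18  1.32  0.21 -2.79] 0.0
5 50 40 [-0.23  0.23  2.18  1.32  0.21 -2.44] 0.0
5 50 60 [-0.23  0.23  2.18  1.32  0.21 -2.09] 0.0
5 55 0 [-0.19  0.22  2.06  0.54  0.32 -2.32] 0.0
5 55 20 [-0.19  0.22  2.06  0.54  0.32 -1.97] 0.0
5 55 40 [-0.19  0.22  2.06  0.54  0.32 -1.62] 0.0
5 55 60 [-0.19  0.22  2.06  0.54  0.32 -1.27] 0.0
10 50 0 [-0.32  0.24  2.17  1.28  0.32 -3.23] 0.0
10 50 20 [-0.32  0.24  2.17  1.28  0.32 -2.88] 0.0
10 50 40 [-0.32  0.24  2.17  1.28  0.32 -2.53] 0.0
10 50 60 [-0.32  0.24  2.17  1.28  0.32 -2.18] 0.0
10 55 0 [-0.27  0.22  2.05  0.7   0.39 -2.6 ] 0.0
10 55 20 [-0.27  0.22  2.05  0.7   0.39 -2.25] 0.0
10 55 40 [-0.27  0.22  2.05  0.7   0.39 -1.91] 0.0
10 55 60 [-0.27  0.22  2.05  0.7   0.39 -1.56] 0.0
15 50 0 [-0.4   0.25  2.14  1.22  0.44 -3.3 ] 0.0
15 50 20 [-0.4   0.25  2.14  1.22  0.44 -2.95] 0.0
15 50 40 [-0.4   0.25  2.14  1.22  0.44 -2.6 ] 0.0
15 50 60 [-0.4   0.25  2.14  1.22  0.44 -2.25] 0.0
15 55 0 [-0.34  0.23  2.03  0.78  0.48 -2.8 ] 0.0
15 55 20 [-0.34  0.23  2.03  0.78  0.48 -2.45] 0.0
15 55 40 [-0.34  0.23  2.03  0.78  0.48 -2.1 ] 0.0
15 55 60 [-0.34  0.23  2.03  0.78  0.48 -1.75] 0.0
20 50 0 [-0.47  0.27  2.11  1.15  0.54 -3.35] 0.0
20 50 20 [-0.47  0.27  2.11  1.15  0.54 -3.  ] 0.0
20 50 40 [-0.47  0.27  2.11  1.15  0.54 -2.65] 0.0
20 50 60 [-0.47  0.27  2.11  1.15  0.54 -2.3 ] 0.0
20 55 0 [-0.4   0.25  2.    0.81  0.57 -2.94] 0.0
20 55 20 [-0.4   0.25  2.    0.81  0.57 -2.59] 0.0
20 55 40 [-0.4   0.25  2.    0.81  0.57 -2.24] 0.0
20 55 60 [-0.4   0.25  2.    0.81  0.57 -1.9 ] 0.0
```

```bash
cat >> kin.py <<'E'
def Rt(): return Rs(np.radians(12),np.radians(55))@Rn.from_euler('x',15,degrees=True).as_matrix()
def tg(d): return B-(d+L)*Rt()[:,0]
E
python3 -c "
from kin import *
q=S[-1][2]
for d in (.17,.13,.08): q,e=ik(tg(d),Rt(),q);print(q.round(2),e)
rel(tg(.17),Rt())"
```

```text
[-0.38  0.02  2.01  0.55  0.65 -2.26] 2.342357210971535e-11
[-0.34  0.11  2.03  0.62  0.54 -2.32] 2.220446049250313e-16
[-0.3   0.23  2.04  0.74  0.43 -2.43] 1.2212453270876722e-14
pos [0.5088 0.0052 0.2393] t 9.85 F [-0.   0.5 -1.4] gap 0.283 q [-0.26  0.11  2.18  0.86  0.29 -2.68]
shift tool [-0.041  -0.02    0.0237]
turn deg tool [9.52 5.51 3.83]
```

Request:
{"name": "arm_command", "arguments": {
  "targets": [
    {"fingers": 0.015,"tx": -0.014,"ty": 0,"tz": 0,"ax": 0,"ay": 0,"az": 0},
    {"fingers": 0.015,"tx": -0.014,"ty": 0,"tz": 0,"ax": 0,"ay": 0,"az": 0},
    {"fingers": 0.015,"tx": -0.014,"ty": 0,"tz": 0,"ax": 0,"ay": 0,"az": 0},
    {"fingers": 0.015,"tx": 0,"ty": -0.004,"tz": 0.005,"ax": 1.9,"ay": 1.1,"az": 0.8},
    {"fingers": 0.015,"tx": 0,"ty": -0.004,"tz": 0.005,"ax": 1.9,"ay": 1.1,"az": 0.8},
    {"fingers": 0.015,"tx": 0,"ty": -0.004,"tz": 0.005,"ax": 1.9,"ay": 1.1,"az": 0.8},
    {"fingers": 0.015,"tx": 0,"ty": -0.004,"tz": 0.005,"ax": 1.9,"ay": 1.1,"az": 0.8},
    {"fingers": 0.015,"tx": 0,"ty": -0.004,"tz": 0.004,"ax": 1.9,"ay": 1.1,"az": 0.6},
    {"fingers": 0.015,"tx": 0,"ty": 0,"tz": 0,"ax": 0,"ay": 0,"az": 0}
  ]
}}

```text
time_s: 10.6
position: [0.4948, -0.0192, 0.2883]
tcp_rot: [0.07, 0.473, 0.028, 0.878]
ft_force: [0.2, 0.4, -1.7]
finger_gap: 0.281
```

```bash
python3 -c "
from kin import *
rel(tg(.17),Rt());rel(tg(.08),Rt())"
```

```text
pos [ 0.4948 -0.0192  0.2883] t 10.6 F [ 0.2  0.4 -1.7] gap 0.281 q [-0.39  0.01  2.01  0.53  0.68 -2.25]
shift tool [0.0065 0.0037 0.0045]
turn deg tool [-0.5  -0.64  0.3 ]
pos [ 0.4948 -0.0192  0.2883] t 10.6 F [ 0.2  0.4 -1.7] gap 0.281 q [-0.39  0.01  2.01  0.53  0.68 -2.25]
shift tool [0.0965 0.0041 0.0055]
turn deg tool [-0.5  -0.64  0.3 ]
```

Request:
{"name": "arm_command", "arguments": {
  "targets": [
    {"fingers": 0.015,"tx": 0.01,"ty": 0.002,"tz": 0.003,"ax": -0.5,"ay": -0.6,"az": 0.3},
    {"fingers": 0.015,"tx": 0.01,"ty": 0.002,"tz": 0.002,"ax": 0,"ay": 0,"az": 0},
    {"fingers": 0.015,"tx": 0.01,"ty": 0,"tz": 0,"ax": 0,"ay": 0,"az": 0},
    {"fingers": 0.015,"tx": 0.01,"ty": 0,"tz": 0,"ax": 0,"ay": 0,"az": 0},
    {"fingers": 0.015,"tx": 0.01,"ty": 0,"tz": 0,"ax": 0,"ay": 0,"az": 0},
    {"fingers": 0.015,"tx": 0,"ty": 0,"tz": 0,"ax": 0,"ay": 0,"az": 0}
  ]
}}

```text
time_s: 11.1
position: [0.5245, -0.0107, 0.2511]
tcp_rot: [0.063, 0.466, 0.03, 0.882]
ft_force: [-0.4, 0.6, -2.1]
finger_gap: 0.286
```

```bash
python3 -c "
from kin import *
rel(tg(.08),Rt())"
```

```text
pos [ 0.5245 -0.0107  0.2511] t 11.1 F [-0.4  0.6 -2.1] gap 0.286 q [-0.33  0.11  2.04  0.61  0.53 -2.32]
shift tool [0.0484 0.001  0.0012]
turn deg tool [0.31 0.18 0.44]
```

Request:
{"name": "arm_command", "arguments": {
  "targets": [
    {"fingers": 0.015,"tx": 0.01,"ty": 0.001,"tz": 0.001,"ax": 0.3,"ay": 0.2,"az": 0.4},
    {"fingers": 0.015,"tx": 0.01,"ty": 0,"tz": 0,"ax": 0,"ay": 0,"az": 0},
    {"fingers": 0.015,"tx": 0.01,"ty": 0,"tz": 0,"ax": 0,"ay": 0,"az": 0},
    {"fingers": 0.015,"tx": 0.01,"ty": 0,"tz": 0,"ax": 0,"ay": 0,"az": 0},
    {"fingers": 0.015,"tx": 0.008,"ty": 0,"tz": 0,"ax": 0,"ay": 0,"az": 0},
    {"fingers": 0.015,"tx": 0,"ty": 0,"tz": 0,"ax": 0,"ay": 0,"az": 0}
  ]
}}

```text
time_s: 11.6
position: [0.5512, -0.0036, 0.2112]
tcp_rot: [0.065, 0.467, 0.031, 0.881]
ft_force: [-0.8, -0.1, -2.3]
finger_gap: 0.283
```

```bash
cat > chk.py <<'E'
from kin import *
import sys
rel(tg(.08),Rt())
for n in ['scene','top']:
    p=cams.read_camera(n)
    for t in ['ir_wand','batter']: print(n,t,[(d['point'].round(3) if hasattr(d['point'],'round') else d['point'],round(d['score'],2)) for d in spotter.tip_of(n,t)])
    cv2.imwrite('pics/%s_%s.png'%(sys.argv[1],n),cv2.resize(p[100:250,200:400,::-1],None,fx=3,fy=3))
s=sensors.get_state();M=Rn.from_quat(s['tcp_rot']).as_matrix();l=s['position']+L*M[:,0];print('lens pred',l, proj('scene',l),proj('top',l))
print('batter in tool axes about lens',M.T@(B-l))
E
python3 chk.py j
```

```text
pos [ 0.5512 -0.0036  0.2112] t 11.6 F [-0.8 -0.1 -2.3] gap 0.283 q [-0.29  0.23  2.05  0.74  0.42 -2.43]
shift tool [-0.     -0.0007  0.0019]
turn deg tool [0.24 0.04 0.2 ]
scene ir_wand [([0.6186, 0.0094, 0.1075], 0.88), ([0.3004, -0.1874, -0.002], 0.76), ([0.3869, -0.0158, 0.0018], 0.59)]
scene batter [([0.667, 0.0209, 0.044], 0.73)]
top ir_wand []
top batter [([0.6703, 0.0202, 0.0437], 0.52)]
lens pred [0.62164718 0.01050001 0.11031961] [[297.68232677 195.30004354]] [[279.41513054 186.39484673]]
batter in tool axes about lens [0.08146636 0.00015473 0.00057715]
```

View pics/j_scene.png

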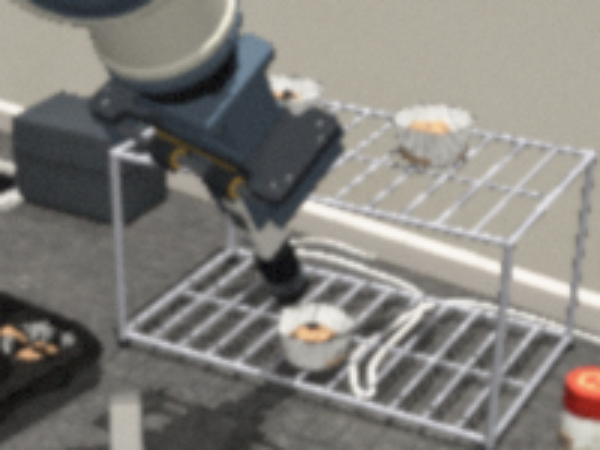

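View pics/j_top.png

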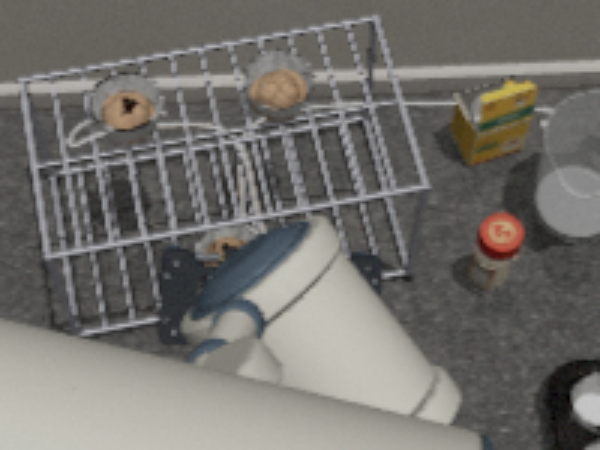

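Lens at scene (297,198), above and in front of the muffin at (305,210), and clear of the shelf. Aim error is under 1 mm by kinematics, range 81 mm. Move 9 mm closer and hold.

Request:
{"name": "arm_command", "arguments": {
  "targets": [
    {"fingers": 0.015,"tx": 0.005,"ty": 0,"tz": 0.001,"ax": 0,"ay": 0,"az": 0},
    {"fingers": 0.015,"tx": 0.004,"ty": 0,"tz": 0,"ax": 0,"ay": 0,"az": 0},
    {"fingers": 0.015,"tx": 0,"ty": 0,"tz": 0,"ax": 0,"ay": 0,"az": 0},
    {"fingers": 0.015,"tx": 0,"ty": 0,"tz": 0,"ax": 0,"ay": 0,"az": 0},
    {"fingers": 0.015,"tx": 0,"ty": 0,"tz": 0,"ax": 0,"ay": 0,"az": 0},
    {"fingers": 0.015,"tx": 0,"ty": 0,"tz": 0,"ax": 0,"ay": 0,"az": 0},
    {"fingers": 0.015,"tx": 0,"ty": 0,"tz": 0,"ax": 0,"ay": 0,"az": 0},
    {"fingers": 0.015,"tx": 0,"ty": 0,"tz": 0,"ax": 0,"ay": 0,"az": 0},
    {"fingers": 0.015,"tx": 0,"ty": 0,"tz": 0,"ax": 0,"ay": 0,"az": 0},
    {"fingers": 0.015,"tx": 0,"ty": 0,"tz": 0,"ax": 0,"ay": 0,"az": 0},
    {"fingers": 0.015,"tx": 0,"ty": 0,"tz": 0,"ax": 0,"ay": 0,"az": 0},
    {"fingers": 0.015,"tx": 0,"ty": 0,"tz": 0,"ax": 0,"ay": 0,"az": 0},
    {"fingers": 0.015,"tx": 0,"ty": 0,"tz": 0,"ax": 0,"ay": 0,"az": 0},
    {"fingers": 0.015,"tx": 0,"ty": 0,"tz": 0,"ax": 0,"ay": 0,"az": 0}
  ]
}}

```text
time_s: 13.07
position: [0.5576, -0.0033, 0.2066]
tcp_rot: [0.064, 0.466, 0.031, 0.882]
ft_force: [0.1, -0.6, -1.2]
finger_gap: 0.285
```

```bash
python3 -c "
from kin import *
rel(tg(.07),Rt());s=sensors.get_state();print(s['qd'])"
```

```text
pos [ 0.5576 -0.0033  0.2066] t 13.0667 F [ 0.1 -0.6 -1.2] gap 0.285 q [-0.29  0.24  2.04  0.76  0.4  -2.45]
shift tool [ 0.0025 -0.0004 -0.0008]
turn deg tool [0.25 0.26 0.25]
[ 0.00014043 -0.00057947 -0.00172327  0.00103604 -0.00049076 -0.00221944]
```

Request:
{"name": "arm_command", "arguments": {
  "targets": [
    {"fingers": 0.015,"tx": 0,"ty": 0,"tz": 0,"ax": 0,"ay": 0,"az": 0},
    {"fingers": 0.015,"tx": 0,"ty": 0,"tz": 0,"ax": 0,"ay": 0,"az": 0},
    {"fingers": 0.015,"tx": 0,"ty": 0,"tz": 0,"ax": 0,"ay": 0,"az": 0},
    {"fingers": 0.015,"tx": 0,"ty": 0,"tz": 0,"ax": 0,"ay": 0,"az": 0},
    {"fingers": 0.015,"tx": 0,"ty": 0,"tz": 0,"ax": 0,"ay": 0,"az": 0},
    {"fingers": 0.015,"tx": 0,"ty": 0,"tz": 0,"ax": 0,"ay": 0,"az": 0},
    {"fingers": 0.015,"tx": 0,"ty": 0,"tz": 0,"ax": 0,"ay": 0,"az": 0},
    {"fingers": 0.015,"tx": 0,"ty": 0,"tz": 0,"ax": 0,"ay": 0,"az": 0},
    {"fingers": 0.015,"tx": 0,"ty": 0,"tz": 0,"ax": 0,"ay": 0,"az": 0},
    {"fingers": 0.015,"tx": 0,"ty": 0,"tz": 0,"ax": 0,"ay": 0,"az": 0},
    {"fingers": 0.015,"tx": 0,"ty": 0,"tz": 0,"ax": 0,"ay": 0,"az": 0},
    {"fingers": 0.015,"tx": 0,"ty": 0,"tz": 0,"ax": 0,"ay": 0,"az": 0}
  ]
}}

```text
time_s: 14.07
position: [0.5576, -0.0033, 0.2066]
tcp_rot: [0.064, 0.465, 0.031, 0.882]
ft_force: [-0.2, 0.4, -1.7]
finger_gap: 0.282
```

```bash
python3 -c "
from kin import *
for i in range(20): cams.read_camera('scene')
for i in range(3): print([np.round(d['point'],3).tolist() for d in spotter.tip_of('scene','ir_wand')])
rel(tg(.07),Rt())
print(tg(.18));rel([.421,-.134,.3],Rdown(np.radians(109.3)))
q=sensors.get_state()['q']
print(ik(tg(.18),Rt(),q))
for y in (90,100,109): print(ik(np.array([.46,-.05,.32]),Rdown(np.radians(y)),q)[0].round(2))
"
```

```text
[[0.627, 0.011, 0.105], [0.39, -0.015, 0.001], [0.301, -0.187, -0.003]]
[[0.627, 0.011, 0.105], [0.39, -0.015, 0.001], [0.301, -0.187, -0.003]]
[[0.627, 0.011, 0.105], [0.39, -0.015, 0.001], [0.301, -0.187, -0.003]]
pos [ 0.5576 -0.0033  0.2066] t 15.2167 F [-0.5  0.6 -1.1] gap 0.281 q [-0.29  0.24  2.04  0.76  0.4  -2.45]
shift tool [ 0.0025 -0.0004 -0.0008]
turn deg tool [0.25 0.25 0.25]
[ 0.49665765 -0.01641994  0.29416903]
pos [ 0.5576 -0.0033  0.2066] t 15.2167 F [-0.5  0.6 -1.1] gap 0.281 q [-0.29  0.24  2.04  0.76  0.4  -2.45]
shift tool [-0.1685 -0.1168 -0.0495]
turn deg tool [-21.45  35.34  -2.  ]
(array([-3.89288740e-01,  1.44019397e-03,  2.00822741e+00,  5.39257137e-01,
        6.80949377e-01, -2.25385833e+00]), np.float64(1.5799025976370729e-09))
[-0.24  0.16  1.56  0.    1.43 -1.81]
[-0.24  0.16  1.56  0.    1.43 -1.98]
[-0.24  0.16  1.56  0.    1.43 -2.14]
```

Held more than 3 s. Back out along the wand axis.

Request:
{"name": "arm_command", "arguments": {
  "targets": [
    {"fingers": 0.015,"tx": -0.01,"ty": 0,"tz": 0,"ax": 0,"ay": 0,"az": 0},
    {"fingers": 0.015,"tx": -0.013,"ty": 0,"tz": 0,"ax": 0,"ay": 0,"az": 0},
    {"fingers": 0.015,"tx": -0.013,"ty": 0,"tz": 0,"ax": 0,"ay": 0,"az": 0},
    {"fingers": 0.015,"tx": -0.013,"ty": 0,"tz": 0,"ax": 0,"ay": 0,"az": 0},
    {"fingers": 0.015,"tx": -0.013,"ty": 0,"tz": 0,"ax": 0,"ay": 0,"az": 0},
    {"fingers": 0.015,"tx": -0.013,"ty": 0,"tz": 0,"ax": 0,"ay": 0,"az": 0},
    {"fingers": 0.015,"tx": -0.013,"ty": 0,"tz": 0,"ax": 0,"ay": 0,"az": 0},
    {"fingers": 0.015,"tx": -0.013,"ty": 0,"tz": 0,"ax": 0,"ay": 0,"az": 0},
    {"fingers": 0.015,"tx": -0.013,"ty": 0,"tz": 0,"ax": 0,"ay": 0,"az": 0},
    {"fingers": 0.015,"tx": -0.013,"ty": 0,"tz": 0,"ax": 0,"ay": 0,"az": 0},
    {"fingers": 0.015,"tx": 0,"ty": 0,"tz": 0,"ax": 0,"ay": 0,"az": 0}
  ]
}}

```text
time_s: 16.13
position: [0.4815, -0.0181, 0.3137]
tcp_rot: [0.064, 0.467, 0.031, 0.881]
ft_force: [0.8, -0.1, -1.9]
finger_gap: 0.284
```

```bash
python3 -c "
from kin import *
rel([.48,-.03,.33],Rdown(np.radians(105)))
"
```

```text
pos [ 0.4815 -0.0181  0.3137] t 16.1333 F [ 0.8 -0.1 -1.9] gap 0.284 q [-0.41 -0.05  2.    0.51  0.74 -2.23]
shift tool [-0.0156 -0.0095  0.0088]
turn deg tool [-17.28  34.93  -3.31]
```

Request:
{"name": "arm_command", "arguments": {
  "targets": [
    {"fingers": 0.015,"tx": -0.002,"ty": -0.001,"tz": 0.001,"ax": -2.1,"ay": 4.3,"az": -0.4},
    {"fingers": 0.015,"tx": -0.002,"ty": -0.001,"tz": 0.001,"ax": -2.1,"ay": 4.3,"az": -0.4},
    {"fingers": 0.015,"tx": -0.002,"ty": -0.001,"tz": 0.001,"ax": -2.1,"ay": 4.3,"az": -0.4},
    {"fingers": 0.015,"tx": -0.002,"ty": -0.001,"tz": 0.001,"ax": -2.1,"ay": 4.3,"az": -0.4},
    {"fingers": 0.015,"tx": -0.002,"ty": -0.001,"tz": 0.001,"ax": -2.1,"ay": 4.3,"az": -0.4},
    {"fingers": 0.015,"tx": -0.002,"ty": -0.001,"tz": 0.001,"ax": -2.1,"ay": 4.3,"az": -0.4},
    {"fingers": 0.015,"tx": -0.002,"ty": -0.001,"tz": 0.001,"ax": -2.1,"ay": 4.3,"az": -0.4},
    {"fingers": 0.015,"tx": -0.002,"ty": -0.001,"tz": 0.001,"ax": -2.1,"ay": 4.3,"az": -0.4},
    {"fingers": 0.015,"tx": 0,"ty": 0,"tz": 0,"ax": 0,"ay": 0,"az": 0}
  ]
}}

```text
time_s: 16.88
position: [0.4851, -0.0266, 0.3266]
tcp_rot: [-0.094, 0.708, 0.092, 0.694]
ft_force: [-0.5, -0.4, -3.4]
finger_gap: 0.286
```

```bash
python3 -c "
from kin import *
rel([.421,-.134,.30],Rdown(np.radians(105)))
"
```

```text
pos [ 0.4851 -0.0266  0.3266] t 16.8833 F [-0.5 -0.4 -3.4] gap 0.286 q [-0.17  0.2   1.48 -0.01  1.47 -2.01]
shift tool [ 0.0283 -0.087  -0.0893]
turn deg tool [ 0.1  -1.09 -0.  ]
```

Request:
{"name": "arm_command", "arguments": {
  "targets": [
    {"fingers": 0.015,"tx": 0.001,"ty": -0.0125,"tz": -0.0125,"ax": 0,"ay": -0.5,"az": 0},
    {"fingers": 0.015,"tx": 0.001,"ty": -0.0125,"tz": -0.0125,"ax": 0,"ay": -0.5,"az": 0},
    {"fingers": 0.015,"tx": 0.001,"ty": -0.0125,"tz": -0.0125,"ax": 0,"ay": 0,"az": 0},
    {"fingers": 0.015,"tx": 0.001,"ty": -0.0125,"tz": -0.0125,"ax": 0,"ay": 0,"az": 0},
    {"fingers": 0.015,"tx": 0.001,"ty": -0.0125,"tz": -0.0125,"ax": 0,"ay": 0,"az": 0},
    {"fingers": 0.015,"tx": 0.001,"ty": -0.0125,"tz": -0.0125,"ax": 0,"ay": 0,"az": 0},
    {"fingers": 0.015,"tx": 0.001,"ty": -0.0125,"tz": -0.0125,"ax": 0,"ay": 0,"az": 0},
    {"fingers": 0.015,"tx": 0,"ty": 0,"tz": 0,"ax": 0,"ay": 0,"az": 0}
  ]
}}

```text
time_s: 17.55
position: [0.4235, -0.1335, 0.3112]
tcp_rot: [-0.091, 0.696, 0.096, 0.706]
ft_force: [0.9, 0.1, -0.8]
finger_gap: 0.283
```

```bash
python3 -c "
from kin import *
rel([.421,-.134,.22],Rdown(np.radians(105)))
"
```

```text
pos [ 0.4235 -0.1335  0.3112] t 17.55 F [ 0.9  0.1 -0.8] gap 0.283 q [-0.45  0.13  1.62  0.01  1.38 -2.29]
shift tool [ 0.0911 -0.0003 -0.0039]
turn deg tool [ 0.2   0.86 -0.3 ]
```

Request:
{"name": "arm_command", "arguments": {
  "targets": [
    {"fingers": 0.015,"tx": 0.01,"ty": 0,"tz": -0.002,"ax": 0,"ay": 0.8,"az": -0.3},
    {"fingers": 0.015,"tx": 0.015,"ty": 0,"tz": 0,"ax": 0,"ay": 0,"az": 0},
    {"fingers": 0.015,"tx": 0.015,"ty": 0,"tz": 0,"ax": 0,"ay": 0,"az": 0},
    {"fingers": 0.015,"tx": 0.015,"ty": 0,"tz": 0,"ax": 0,"ay": 0,"az": 0},
    {"fingers": 0.015,"tx": 0.015,"ty": 0,"tz": 0,"ax": 0,"ay": 0,"az": 0},
    {"fingers": 0.015,"tx": 0,"ty": 0,"tz": 0,"ax": 0,"ay": 0,"az": 0}
  ]
}}

```text
time_s: 18.05
position: [0.4215, -0.1314, 0.2335]
tcp_rot: [-0.092, 0.698, 0.092, 0.704]
ft_force: [-0.1, 0.5, -2.6]
finger_gap: 0.283
```

```bash
python3 -c "
from kin import *
rel([.421,-.134,.138],Rdown(np.radians(105)))
p=cams.read_camera('scene');cv2.imwrite('pics/k.png',cv2.resize(p[180:320,240:360,::-1],None,fx=4,fy=4,interpolation=2))
p=cams.read_camera('top');cv2.imwrite('pics/k2.png',cv2.resize(p[200:300,280:400,::-1],None,fx=5,fy=5,interpolation=2))
p=cams.read_camera('wrist');cv2.imwrite('pics/k3.png',p[:,:,::-1])
s=sensors.get_state();M=Rn.from_quat(s['tcp_rot']).as_matrix();print(s['position']+L*M[:,0],proj('scene',s['position']+L*M[:,0]))
"
```

```text
pos [ 0.4215 -0.1314  0.2335] t 18.05 F [-0.1  0.5 -2.6] gap 0.283 q [-0.44  0.21  1.75  0.    1.18 -2.27]
shift tool [ 0.0955 -0.0023 -0.0019]
turn deg tool [-0.07  0.43  0.08]
[ 0.42429339 -0.13251181  0.11134049] [[294.49911665 249.88358015]]
```

View pics/k.png

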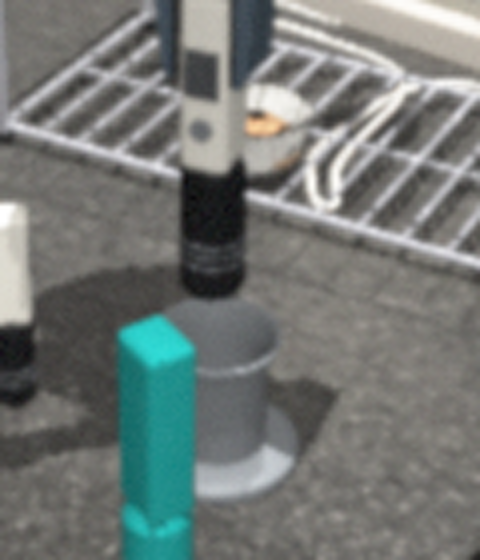

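View pics/k3.png

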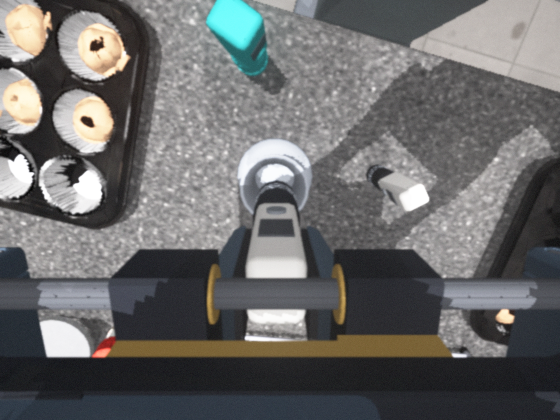

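Request:
{"name": "arm_command", "arguments": {
  "targets": [
    {"fingers": 0.015,"tx": 0,"ty": -0.004,"tz": -0.001,"ax": 0,"ay": 0.4,"az": 0},
    {"fingers": 0.015,"tx": 0.01,"ty": 0,"tz": 0,"ax": 0,"ay": 0,"az": 0},
    {"fingers": 0.015,"tx": 0.01,"ty": 0,"tz": 0,"ax": 0,"ay": 0,"az": 0},
    {"fingers": 0.015,"tx": 0.01,"ty": 0,"tz": 0,"ax": 0,"ay": 0,"az": 0},
    {"fingers": 0.015,"tx": 0,"ty": 0,"tz": 0,"ax": 0,"ay": 0,"az": 0}
  ]
}}

```text
time_s: 18.62
position: [0.4268, -0.1386, 0.2102]
tcp_rot: [-0.095, 0.697, 0.089, 0.705]
ft_force: [-0.1, 0.5, -1.7]
finger_gap: 0.285
```

```bash
python3 -c "
from kin import *
rel([.421,-.1355,.1385],Rdown(np.radians(105)))
p=cams.read_camera('scene');cv2.imwrite('pics/l.png',cv2.resize(p[200:320,240:360,::-1],None,fx=5,fy=5,interpolation=2))
p=cams.read_camera('wrist');cv2.imwrite('pics/l3.png',cv2.resize(p[120:240,215:335,::-1],None,fx=5,fy=5,interpolation=2))
"
```

```text
pos [ 0.4268 -0.1386  0.2102] t 18.6167 F [-0.1  0.5 -1.7] gap 0.285 q [-0.45  0.24  1.77 -0.    1.11 -2.28]
shift tool [ 0.0716  0.0053 -0.0055]
turn deg tool [-0.03  0.54  0.62]
```

View pics/l.png

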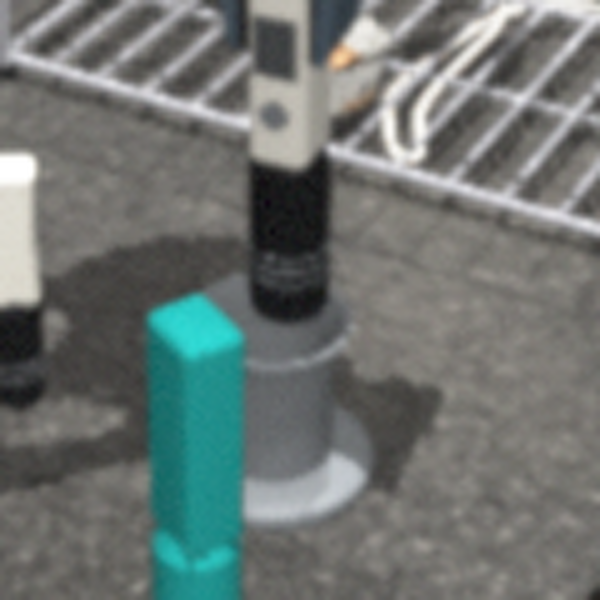

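View pics/l3.png

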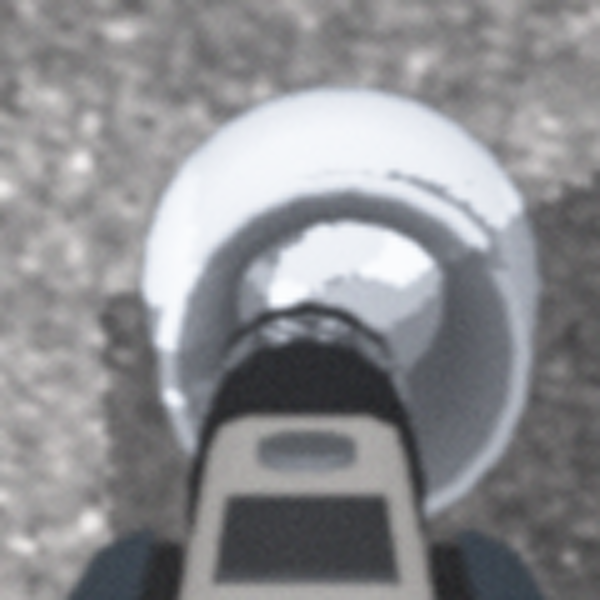

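Request:
{"name": "arm_command", "arguments": {
  "targets": [
    {"fingers": 0.015,"tx": 0,"ty": 0.004,"tz": -0.005,"ax": 0,"ay": 0.5,"az": 0.6},
    {"fingers": 0.015,"tx": 0,"ty": 0,"tz": 0,"ax": 0,"ay": 0,"az": 0},
    {"fingers": 0.015,"tx": 0,"ty": 0,"tz": 0,"ax": 0,"ay": 0,"az": 0}
  ]
}}

```text
time_s: 18.97
position: [0.4219, -0.1366, 0.2134]
tcp_rot: [-0.093, 0.7, 0.092, 0.702]
ft_force: [0.3, 0.7, -1.6]
finger_gap: 0.281
```

```bash
python3 -c "
from kin import *
rel([.421,-.1355,.1385],Rdown(np.radians(105)))
p=cams.read_camera('wrist');cv2.imwrite('pics/m3.png',cv2.resize(p[120:240,215:335,::-1],None,fx=5,fy=5,interpolation=2))
p=cams.read_camera('scene');cv2.imwrite('pics/m.png',cv2.resize(p[200:320,240:360,::-1],None,fx=5,fy=5,interpolation=2))
"
```

```text
pos [ 0.4219 -0.1366  0.2134] t 18.9667 F [ 0.3  0.7 -1.6] gap 0.281 q [-0.45  0.24  1.77  0.    1.13 -2.28]
shift tool [ 0.0749  0.0014 -0.0008]
turn deg tool [-0.03  0.17  0.12]
```

View pics/m3.png

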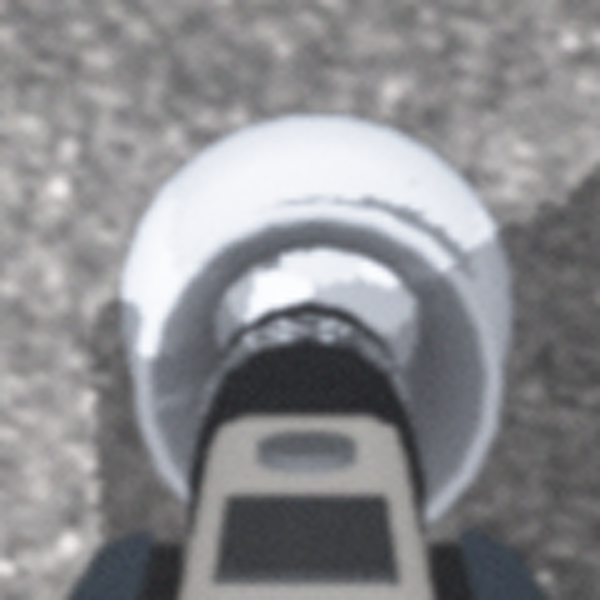

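View pics/m.png

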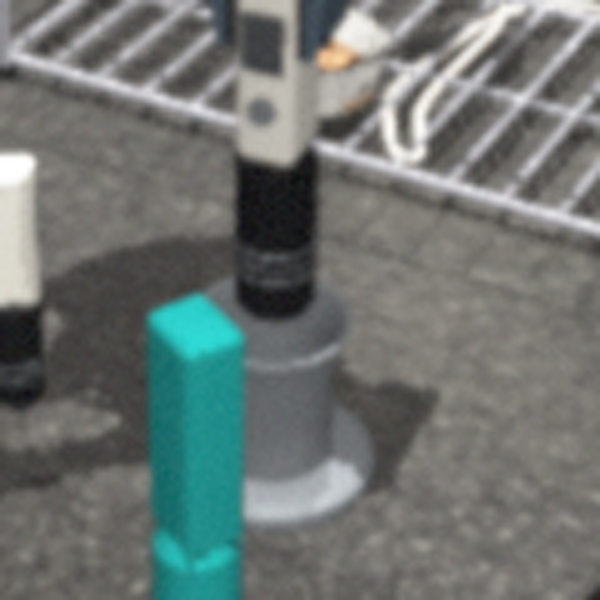

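Request:
{"name": "arm_command", "arguments": {
  "targets": [
    {"fingers": 0.015,"tx": 0.008,"ty": 0.001,"tz": -0.001,"ax": 0,"ay": 0,"az": 0},
    {"fingers": 0.015,"tx": 0.01,"ty": 0,"tz": 0,"ax": 0,"ay": 0,"az": 0},
    {"fingers": 0.015,"tx": 0.01,"ty": 0,"tz": 0,"ax": 0,"ay": 0,"az": 0},
    {"fingers": 0.015,"tx": 0,"ty": 0,"tz": 0,"ax": 0,"ay": 0,"az": 0}
  ]
}}

```text
time_s: 19.4
position: [0.421, -0.136, 0.1839]
tcp_rot: [-0.093, 0.699, 0.091, 0.703]
ft_force: [-0.3, 0.2, -1.5]
finger_gap: 0.283
```

```bash
python3 -c "
from kin import *
rel([.421,-.1355,.1385],Rdown(np.radians(105)))
p=cams.read_camera('wrist');cv2.imwrite('pics/n3.png',cv2.resize(p[120:240,215:335,::-1],None,fx=5,fy=5,interpolation=2))
"
```

```text
pos [ 0.421  -0.136   0.1839] t 19.4 F [-0.3  0.2 -1.5] gap 0.283 q [-0.45  0.28  1.82  0.    1.04 -2.28]
shift tool [ 0.0454  0.0006 -0.0001]
turn deg tool [-0.02  0.28  0.21]
```

View pics/n3.png

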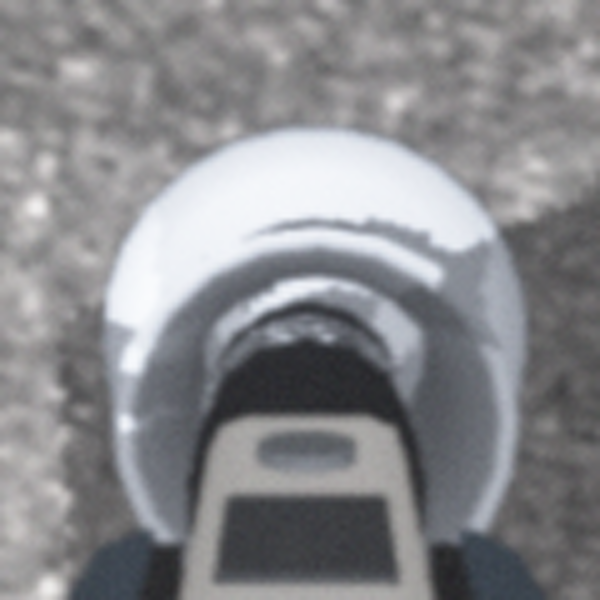

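Request:
{"name": "arm_command", "arguments": {
  "targets": [
    {"fingers": 0.015,"tx": 0.009,"ty": 0.001,"tz": 0,"ax": 0,"ay": 0.2,"az": 0.2},
    {"fingers": 0.015,"tx": 0.01,"ty": 0,"tz": 0,"ax": 0,"ay": 0,"az": 0},
    {"fingers": 0.015,"tx": 0.009,"ty": 0,"tz": 0,"ax": 0,"ay": 0,"az": 0},
    {"fingers": 0.015,"tx": 0.007,"ty": 0,"tz": 0,"ax": 0,"ay": 0,"az": 0},
    {"fingers": 0.015,"tx": 0,"ty": 0,"tz": 0,"ax": 0,"ay": 0,"az": 0}
  ]
}}

```text
time_s: 19.87
position: [0.4219, -0.1352, 0.1479]
tcp_rot: [-0.092, 0.7, 0.092, 0.702]
ft_force: [-0.3, 0.4, -1.8]
finger_gap: 0.283
```

```bash
python3 -c "
from kin import *
rel([.421,-.1355,.1385],Rdown(np.radians(105)))
"
```

```text
pos [ 0.4219 -0.1352  0.1479] t 19.8667 F [-0.3  0.4 -1.8] gap 0.283 q [-0.45  0.33  1.86  0.    0.94 -2.28]
shift tool [ 0.0094 -0.     -0.0009]
turn deg tool [-0.02  0.16  0.07]
```

Request:
{"name": "arm_command", "arguments": {
  "targets": [
    {"fingers": 0.015,"tx": 0.005,"ty": 0,"tz": 0,"ax": 0,"ay": 0,"az": 0},
    {"fingers": 0.015,"tx": 0.004,"ty": 0,"tz": 0,"ax": 0,"ay": 0,"az": 0},
    {"fingers": 0.015,"tx": 0,"ty": 0,"tz": 0,"ax": 0,"ay": 0,"az": 0},
    {"fingers": 0.015,"tx": 0,"ty": 0,"tz": 0,"ax": 0,"ay": 0,"az": 0}
  ]
}}

```text
time_s: 20.2
position: [0.4222, -0.1353, 0.1383]
tcp_rot: [-0.093, 0.7, 0.092, 0.702]
ft_force: [0.1, 0.4, -1.4]
finger_gap: 0.287
```

```bash
python3 -c "
from kin import *
rel([.421,-.1355,.1378],Rdown(np.radians(105)))
p=cams.read_camera('wrist');cv2.imwrite('pics/o3.png',cv2.resize(p[120:240,215:335,::-1],None,fx=5,fy=5,interpolation=2))
"
```

```text
pos [ 0.4222 -0.1353  0.1383] t 20.2 F [ 0.1  0.4 -1.4] gap 0.287 q [-0.45  0.35  1.87  0.    0.92 -2.28]
shift tool [ 0.0005  0.0001 -0.0012]
turn deg tool [-0.02  0.17  0.08]
```

View pics/o3.png

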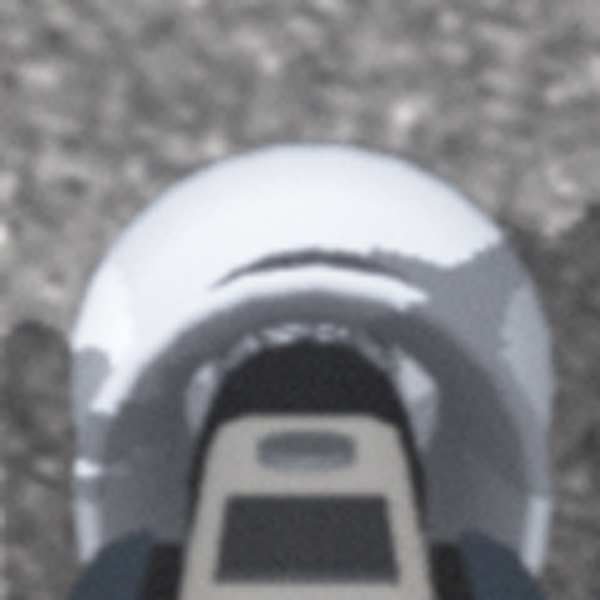

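Barrel is centred in the cup (310,340 in the crop, cup centre about 312). Lower 1 mm and open.

Request:
{"name": "arm_command", "arguments": {
  "targets": [
    {"fingers": 0.015,"tx": 0.0015,"ty": 0,"tz": -0.001,"ax": 0,"ay": 0,"az": 0},
    {"fingers": 0.015,"tx": 0,"ty": 0,"tz": 0,"ax": 0,"ay": 0,"az": 0},
    {"fingers": 0.03,"tx": 0,"ty": 0,"tz": 0,"ax": 0,"ay": 0,"az": 0},
    {"fingers": 0.04,"tx": 0,"ty": 0,"tz": 0,"ax": 0,"ay": 0,"az": 0},
    {"fingers": 0.06,"tx": 0,"ty": 0,"tz": 0,"ax": 0,"ay": 0,"az": 0},
    {"fingers": 0.09,"tx": 0,"ty": 0,"tz": 0,"ax": 0,"ay": 0,"az": 0},
    {"fingers": 0.09,"tx": 0,"ty": 0,"tz": 0,"ax": 0,"ay": 0,"az": 0},
    {"fingers": 0.09,"tx": 0,"ty": 0,"tz": 0,"ax": 0,"ay": 0,"az": 0},
    {"fingers": 0.09,"tx": 0,"ty": 0,"tz": 0,"ax": 0,"ay": 0,"az": 0},
    {"fingers": 0.09,"tx": 0,"ty": 0,"tz": 0,"ax": 0,"ay": 0,"az": 0},
    {"fingers": 0.09,"tx": 0,"ty": 0,"tz": 0,"ax": 0,"ay": 0,"az": 0}
  ]
}}

```text
time_s: 21.17
position: [0.4224, -0.1362, 0.1383]
tcp_rot: [-0.093, 0.699, 0.091, 0.703]
ft_force: [-0.3, -0.3, 1.0]
finger_gap: 0.88
```

```bash
python3 -c "
from kin import *
rel([.421,-.1355,.3],Rdown(np.radians(105)))
p=cams.read_camera('wrist');cv2.imwrite('pics/p3.png',p[:,:,::-1])
"
```

```text
pos [ 0.4224 -0.1362  0.1383] t 21.1667 F [-0.3 -0.3  1. ] gap 0.88 q [-0.45  0.35  1.88  0.    0.91 -2.28]
shift tool [-0.1617  0.0004 -0.0002]
turn deg tool [-0.02  0.34  0.23]
```

View pics/p3.png

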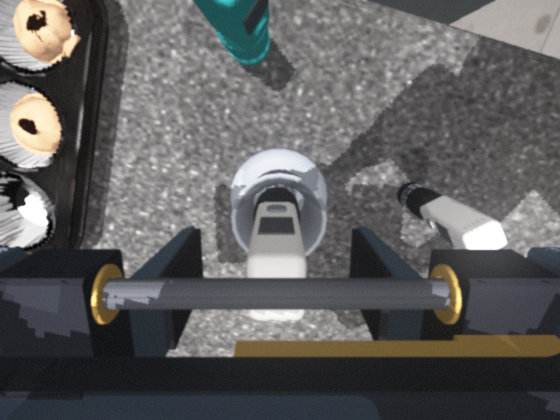

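The wand stands free between the open fingers, in the dock at (275,225). Withdraw straight up.

Request:
{"name": "arm_command", "arguments": {
  "targets": [
    {"fingers": 0.09,"tx": -0.01,"ty": 0,"tz": 0,"ax": 0,"ay": 0,"az": 0},
    {"fingers": 0.09,"tx": -0.012,"ty": 0,"tz": 0,"ax": 0,"ay": 0,"az": 0},
    {"fingers": 0.09,"tx": -0.012,"ty": 0,"tz": 0,"ax": 0,"ay": 0,"az": 0},
    {"fingers": 0.09,"tx": -0.015,"ty": 0,"tz": 0,"ax": 0,"ay": 0,"az": 0},
    {"fingers": 0.09,"tx": -0.02,"ty": 0,"tz": 0,"ax": 0,"ay": 0,"az": 0},
    {"fingers": 0.09,"tx": -0.02,"ty": 0,"tz": 0,"ax": 0,"ay": 0,"az": 0},
    {"fingers": 0.09,"tx": -0.02,"ty": 0,"tz": 0,"ax": 0,"ay": 0,"az": 0},
    {"fingers": 0.09,"tx": -0.02,"ty": 0,"tz": 0,"ax": 0,"ay": 0,"az": 0},
    {"fingers": 0.09,"tx": -0.02,"ty": 0,"tz": 0,"ax": 0,"ay": 0,"az": 0},
    {"fingers": 0.09,"tx": 0,"ty": 0,"tz": 0,"ax": 0,"ay": 0,"az": 0},
    {"fingers": 0.09,"tx": 0,"ty": 0,"tz": 0,"ax": 0,"ay": 0,"az": 0}
  ]
}}

```text
time_s: 22.13
position: [0.4199, -0.1352, 0.2936]
tcp_rot: [-0.093, 0.7, 0.092, 0.702]
ft_force: [-0.1, -0.3, -0.8]
finger_gap: 0.988
```

```bash
python3 -c "
from kin import *
rel([.421,-.1355,.3],Rdown(np.radians(105)))
p=cams.read_camera('wrist');cv2.imwrite('pics/q3.png',p[:,:,::-1])
p=cams.read_camera('scene');cv2.imwrite('pics/q.png',p[:,:,::-1])
for t in ['ir_wand','low_muffin','top_muffin_1','spice_jar']:
  print(t,[(np.round(d['point'],3).tolist(),round(d['score'],2)) for d in spotter.tip_of('scene',t)])
"
```

```text
pos [ 0.4199 -0.1352  0.2936] t 22.1333 F [-0.1 -0.3 -0.8] gap 0.988 q [-0.45  0.15  1.65  0.    1.34 -2.28]
shift tool [-0.0064 -0.0005  0.001 ]
turn deg tool [-0.02  0.19  0.09]
ir_wand [([0.302, -0.19, -0.005], 0.9), ([0.387, -0.018, 0.002], 0.66), ([0.643, -0.253, -0.001], 0.47)]
low_muffin [([0.671, 0.02, 0.016], 0.81)]
top_muffin_1 [([0.754, -0.037, 0.196], 0.8), ([0.738, 0.107, 0.197], 0.52)]
spice_jar [([0.646, -0.253, -0.003], 0.84), ([0.736, 0.107, 0.193], 0.46)]
```

View pics/q3.png

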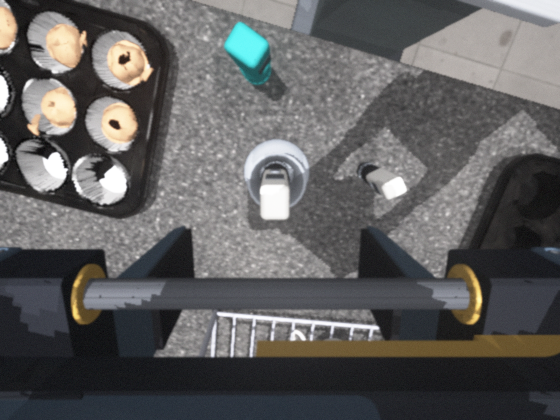

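View pics/q.png

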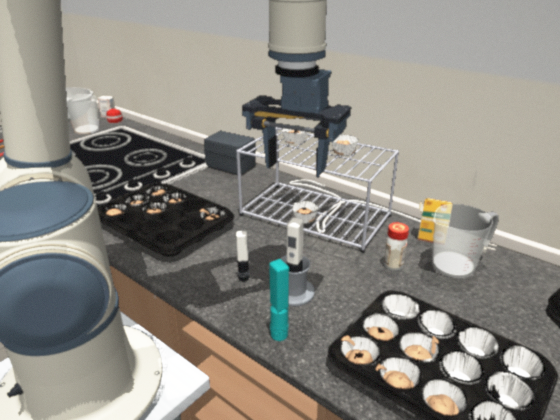

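```bash
python3 -c "
from kin import *
p=cv2.imread('pics/q3.png')
m=(p[:,:,::-1].min(2)>205).astype(np.uint8);n,l,st,c=cv2.connectedComponentsWithStats(m[175:225,255:295]);i=1+np.argmax(st[1:,4]);print(c[i]+[255,175],st[i])
print(onz('wrist',c[i]+[255,175],.182), onz('wrist',(276.5,174),.005))
a=cv2.imread('pics/a_scene.png');b=cv2.imread('pics/q.png')
for im in (a,b):
  m=(im.min(2)>190).astype(np.uint8)[210:265,280:310];n,l,st,c=cv2.connectedComponentsWithStats(m);i=1+np.argmax(st[1:,4]);print(st[i],c[i]+[280,210])
print(proj('scene',[[.421,-.1345,.182],[.421,-.1345,.092]]))
"
```

```text
[273.99676026 201.09719222] [  5   9  29  35 926]
[ 0.41753519 -0.13734404  0.182     ] [ 0.42289956 -0.13332844  0.005     ]
[  0   7  23  20 215] [293.59069767 224.85116279]
[  8   9  14  19 167] [293.91616766 226.98203593]
[[294.75796891 221.33923246]
 [294.15532822 258.67710446]]
```

```bash
python3 -c "
from rig import ctrl
print(ctrl.job_done())"
```

```text
the job is handed in; nothing more can be done
None
```

I took the wand out of its dock, checked the lower muffin, stood the wand back lens down, let go and handed the job in. No verdict is reported, so the figures below are my own checks.

- **Muffin check:** The wand went in under the upper shelf at about 55° to the horizontal. By kinematics the lens was about 73 mm from the batter and the aim was off by less than 2 mm. It was held still for over 3 s. The network's reading of the lens, (0.627, 0.011, 0.105), agreed to about 4 mm.
- **First approach abandoned:** At 50° joint 5 came close to its lower limit, so I backed out halfway and re-aimed before going in again. No contact showed in the force readings.
- **Wand in the dock:** In the last pictures it stands in the cup. Its top is about 5 mm from over the cup's centre, which is a lean of about 0.03 rad. The gripper is clear above it, and time at hand-in was about 22 s of the 51 s allowed.
- **Other things:** The low muffin and the spice jar were found within about 3 mm of where they were at the start. I had no starting measurements for the top muffins. They are partly hidden behind the gripper in the last picture, but the network found them on the upper shelf and the arm never went near them.
- **Check that failed:** In the last pass the wand network found only the two look-alikes and a false hit on the jar, not the docked wand. I judged its final position from the wrist and scene pictures instead.

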